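# Charge the stiff paint brush at the brush-cleaner pot and lay it on the drip tray

## Robot

A 6-joint arm with a two-finger parallel gripper is mounted at the origin on a cart in front of the work surface, level with it; the furniture and walls round the work are solid. World frame = base frame: x ahead of the robot, y to its left, z up, the work surface at z = 0. Lengths are in mm, angles in degrees, forces in N, time in s.
With the tool pointing down it reaches from about 350 to 850 mm from the base axis. Payload 8.1 kg.
Tool frame: the origin (TCP) lies midway between the tips of the shut fingers; the grasp point (between the pads) lies 19 mm behind it; x points along the fingers, y is the direction in which the jaws open and shut, and the axes are right-handed (so a half turn about x gives the same grasp; the last joint's range is limited). The gripper opens to 85 mm and grips with 20 to 120 N. Pads are 22 mm wide; open, the fingers measure 114 mm over their backs; the gripper's body (76 mm by 85 mm) begins 54 mm behind the grasp point. The pads swing forward as they close: fully open they stand 13 mm farther back than shut.
Start: joints at [61.169, 7.471, 85.268, -0, 87.261, -4.893], TCP at [243.43, 548.404, 231.292] pointing down, gripper open.
Joint ranges: [-169.43, 169.43], [-51.17, 129.36], [1.28, 143.12], [-76.62, 256.62], [0, 156.53], [-152.29, 152.29]. Speed limits (degrees/s): [136.94, 136.94, 159.86, 180, 180, 180].

## Interface

Orientations are given as [roll, pitch, yaw] about the fixed x, y, z axes, in that order (R = Rz(yaw) Ry(pitch) Rx(roll)).
In Python, from bench import sense, snapshot, hand_in gives the robot as it stands.
- The arm moves only by the tool drive_tool, never from a script. Its argument "deltas" is a list of rows, each a list of 7 numbers: the closure in counts, from 0 (fully open) to 255 (shut), then the shift along the tool's x, y, z in m, then the turn, a rotation vector about the tool's x, y, z in rad. A call has exactly 10 rows; each row is the pose to reach, as a shift and turn from the pose commanded when the call began, along the tool's axes at that moment; what a row does not reach only later rows make up. A row lasts 1/12 s, in which the tool goes at most 41.7 mm and 7.16 degrees, less where a joint would pass 70% of its speed; a pose out of reach is approached as far as the arm can. A call with a gripper value outside its range is refused whole. The fingers move at their own pace and stop on an object; "squeeze" is the grip in N (left out, the last holds). Time passes only in rows, so rows that repeat a pose let the fingers close, or fill a call up. It gives the time, the measured TCP pose, the force and the opening at its end, in the units of the state.
- sense(): the state, without advancing time (a new reading comes with each control period).
- snapshot(name): name is "scene" or "side" or "wrist"; returns a dict with "frame" (420x560x3 uint8, blue, green, red), "fx", "fy", "cx", "cy" (pixels), "k1" (the pictures are not rectified: a ray, as slopes to the right and down, at radius r is drawn at 1 + k1 r^2 times it, then the intrinsics apply), "rvec" (rotation vector, rad) and "tvec" (3), from world to camera coordinates, as OpenCV has them. Camera axes: x right, y down, z forward; pixel columns grow to the right and rows downward; lengths in mm; the calibration is good to about 2 mm. A picture is of the moment at which its call begins. There is no depth.
- hand_in(): hands the job in, once; it reports no verdict.
The state is a dict: "time": time; "joint_pos": joint angles; "qd": joint speeds; "joint_efforts": joint torques, N m; "tool_pos": TCP position; "tcp_rot": TCP orientation; "ft_force": force on the tool from outside, world axes, zero at the start; "wrist_torque": the same for the moment, N m; "finger_gap": finger opening in mm.
Only numpy, scipy, OpenCV 4.12 (cv2) and the standard library are available. Lean on these libraries where they do the work, as an engineer would, in place of code of your own. Each camera call takes 0.05 s, during which the arm holds its last target.

## Task

The flat paint brush has gone stiff with old paint: swing the cover of the red brush-cleaner pot right open, take the brush and dip its bristles into the pot, pushing the spring plate inside fully down so that it pumps cleaner into them. Then lay the brush flat on the black drip tray beside the sanding block, bristles and near part of the handle over the tray and the block neither moved nor touched by the brush, and swing the pot's cover fully shut again. Leave everything else on the bench where it stands.

Things in the scene. Friction and masses are not known exactly. Their poses are not given: they have to be found in the camera images.
- cleaner_pot: Brush-cleaner pot: red steel pot standing firmly fixed on the bench (it does not slide), outside diameter 112 mm, open mouth 100 mm across, rim 76 mm above the bench, covered by a flat steel swivel cover. Origin: centre of its underside, z up. Its x axis points from the centre to the pivot lug of the cover, 62 mm out.
- pot_mouth (a point): Centre of the pot's mouth, at rim height (75 mm above the bench).
- cover (a joint): The swivel cover turns flat about an upright pin beside the rim, 0 = shut over the mouth, growing anticlockwise seen from above as it opens, to a stop at 2.3 rad; from 2.0 the mouth is clear. Light friction (under 1 N at the knob), stays where it is left. Disc 111 mm across, its top 83 mm above the bench.
- cover_knob (a point): Middle of the round black knob on the cover (20 mm across, upright, 33 mm tall, from 83 to 115 mm above the bench); this point 98 mm above the bench. It stands on the cover's centre, 62 mm from the pivot.
- cover_pivot (a point): The cover's pivot, on its upright axis; fixed to the pot.
- plate (a joint): Spring-loaded round sieve plate (95 mm across) inside the pot, that pumps cleaner up when pushed down: 0 = up, its top 15 mm below the rim; 0.010 = fully down against its stop. About 1.2 N starts it, 3 N holds it fully down, it springs back up by itself.
- brush_grip (a point): Flat paint brush, 251 mm long, 19 mm thick, 0.08 kg, bristles stiff as a board and 54 mm wide, lying flat. This point is on the wooden handle, half-way up the thickness (9 mm above what it lies on), where the handle is 22 mm wide and 14 mm thick; the handle runs on 85 mm past it and the metal ferrule (48 mm wide) begins 18 mm before it. Axes: y along the brush from bristles to handle end, x across its width, z across its thickness.
- brush_tip (a point): Middle of the ends of the brush's bristles, 158 mm from the point on the handle, along the brush. Between the tray and the pot stands a white bread maker, 255 mm tall and fixed, its near face about 0.49 m ahead of the robot; it is close beyond the tray's -y end and 50 mm or more behind the brush where that lies at the start.
- tray: Flat black drip tray fixed on the bench, 180 x 260 mm (its x by y), top 22 mm above the bench. A paint tin (77 mm tall) stands some 50 mm off its near edge and a tall aerosol (225 mm) some 120 mm past its +y end; both stand fast. A television (420 mm tall) stands 50 mm or more behind the tray's +x edge. Origin: centre of its underside.
- block_mid (a point): Centre of the black rubber sanding block (63 x 106 x 27 mm, its x by y by z) that lies loose on the tray, on the tray's -x half (the half nearer the robot); bystander.
- jar_mid (a point): Centre of a screw jar with red lid (61 mm diameter, 85 mm tall) that stands loose on the tray's -x half too, beside the block; bystander.
- can_mid (a point): Centre of a drinks can (66 mm diameter, 115 mm tall) on the bench, bystander, loose.
- tape_mid (a point): Centre of a yellow tape measure (41 x 89 x 65 mm) on the bench, bystander, loose.

How it is judged:
By the outcome, as a careful person would: the job done as asked, in the order asked, and still so for the second after the job is handed in, with the robot touching nothing.
It also fails if it takes over 72 s, if anything falls off the work surface, if the arm or the gripper's body presses on something with over 40 N, if the wrist force passes 120 N, or if a joint passes its speed limit or range.

## Working session

There is one attempt and no reset: what is moved stays moved. The work goes in short steps, Python scripts to look and compute and a tool call to move; the robot and the scene stay as the last step left them, time stands still between calls to the robot, and variables do not carry over. Pictures are saved under pics/ and viewed, and the job is handed in when it is done.

Besides the shell and the picture viewer there is one more tool, called after ">>>" as name(argument=value, ...) on one line, values as JSON. drive_tool: Moves the arm, as the interface text tells. Its arguments: {"type":"object","properties":{"deltas":{"type":"array","items":{"type":"array","items":{"type":"number"}}},"squeeze":{"type":"number"}},"required":["deltas"]}

```bash
ls; mkdir -p pics; python3 - <<'E'
from bench import sense,snapshot
import cv2,pickle
print(sense())
for n in ["scene","side","wrist"]:
    s=snapshot(n); cv2.imwrite(f"pics/{n}0.png",s["frame"]); pickle.dump(s,open(f"pics/{n}0.pkl","wb"))
    print(n,{k:v for k,v in s.items() if k!="frame"})
E
```

```text
pics
{'time': 0.0, 'joint_pos': array([ 6.11718462e+01,  7.51572040e+00,  8.53289477e+01,  6.21801946e-04,
        8.72611961e+01, -4.89341737e+00]), 'qd': array([-0.05424547, -0.13944952,  0.03686848, -0.04723185,  0.00675967,
       -0.02333037]), 'joint_efforts': array([-9.93986323e-04, -5.69406724e+01, -5.00544798e+01, -3.39366998e-04,
        1.49893976e-02, -7.47180979e-05]), 'tool_pos': array([243.13329535, 547.93520367, 230.24122226]), 'tcp_rot': array([ -95.22953046,   89.89413399, -119.16429715]), 'ft_force': array([-0.06650116,  0.31957045,  0.00084972]), 'wrist_torque': array([-0.02261444,  0.04901089,  0.02914367]), 'finger_gap': 85.38633569546738}
scene {'fx': 477.41374383651794, 'fy': 477.41374383651794, 'cx': 280.9001009405347, 'cy': 197.38881094483435, 'k1': 0.0075431632069691895, 'rvec': array([ 2.38324033, -0.64901949,  0.22892189]), 'tvec': array([-516.94610254,  202.6229106 , 1249.4194676 ])}
side {'fx': 467.3139876841647, 'fy': 467.3139876841647, 'cx': 283.3768410409597, 'cy': 212.55078335308238, 'k1': 0.009166898750947216, 'rvec': array([ 2.03219111, -0.54018128,  0.32319917]), 'tvec': array([-499.10423397,  164.45488298,  997.15502636])}
wrist {'fx': 332.6471878169792, 'fy': 332.6471878169792, 'cx': 274.4343575272412, 'cy': 213.8219276393819, 'k1': -0.024282453634126674, 'rvec': array([-2.39772688, -1.55906629, -0.2505295 ]), 'tvec': array([-599.02944843,  -40.15878225,  380.72953756])}
```

View pics/scene0.png

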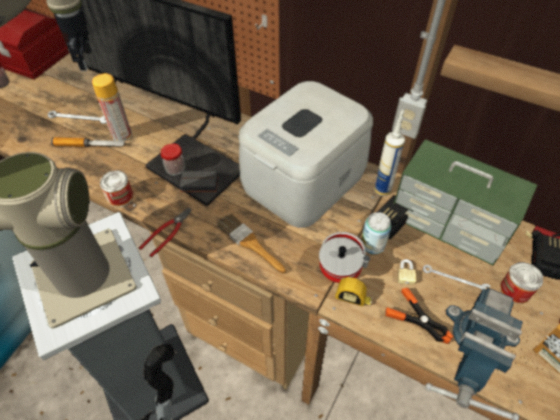

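View pics/side0.png

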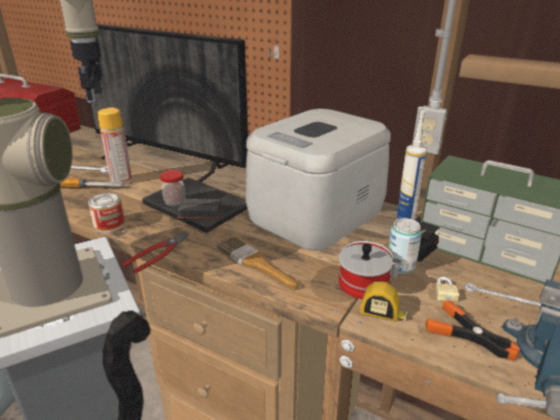

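View pics/wrist0.png

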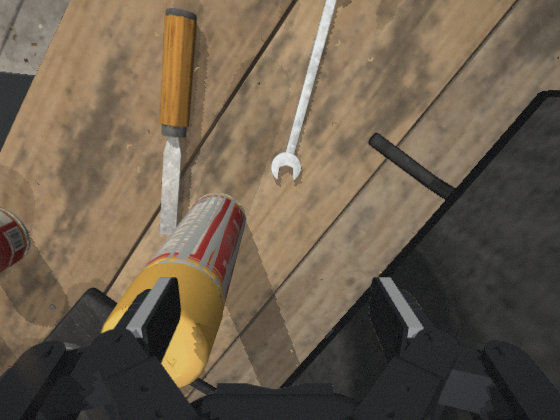

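```bash
cat > h.py <<'E'
import numpy as np,cv2,pickle
from scipy.spatial.transform import Rotation as R
def load(n): return pickle.load(open(f"pics/{n}.pkl","rb"))
def snap(name,tag):
    from bench import snapshot
    s=snapshot(name); cv2.imwrite(f"pics/{tag}.png",s["frame"]); pickle.dump(s,open(f"pics/{tag}.pkl","wb")); return s
def proj(s,P):
    P=np.atleast_2d(np.array(P,float))
    K=np.array([[s["fx"],0,s["cx"]],[0,s["fy"],s["cy"]],[0,0,1]])
    return cv2.projectPoints(P,s["rvec"],s["tvec"],K,np.array([s["k1"],0,0,0.]))[0].reshape(-1,2)
def onz(s,uv,z):
    uv=np.atleast_2d(np.array(uv,float))
    K=np.array([[s["fx"],0,s["cx"]],[0,s["fy"],s["cy"]],[0,0,1]])
    n=cv2.undistortPoints(uv.reshape(-1,1,2),K,np.array([s["k1"],0,0,0.])).reshape(-1,2)
    Rm=R.from_rotvec(s["rvec"]).as_matrix(); c=-Rm.T@s["tvec"]
    d=np.c_[n,np.ones(len(n))]@Rm
    z=np.broadcast_to(z,len(n))
    return c+d*((z-c[2])/d[:,2])[:,None]
def crop(tag,x0,y0,x1,y1,k,out):
    f=cv2.imread(f"pics/{tag}.png")[y0:y1,x0:x1]
    cv2.imwrite(f"pics/{out}.png",cv2.resize(f,None,fx=k,fy=k,interpolation=cv2.INTER_CUBIC))
E
python3 - <<'E'
from h import *
crop("scene0",205,200,405,320,4,"c1")
crop("scene0",130,130,260,220,6,"c2")
crop("side0",200,220,410,330,3.8,"c3")
E
```

```text
(no output)
```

View pics/c1.png

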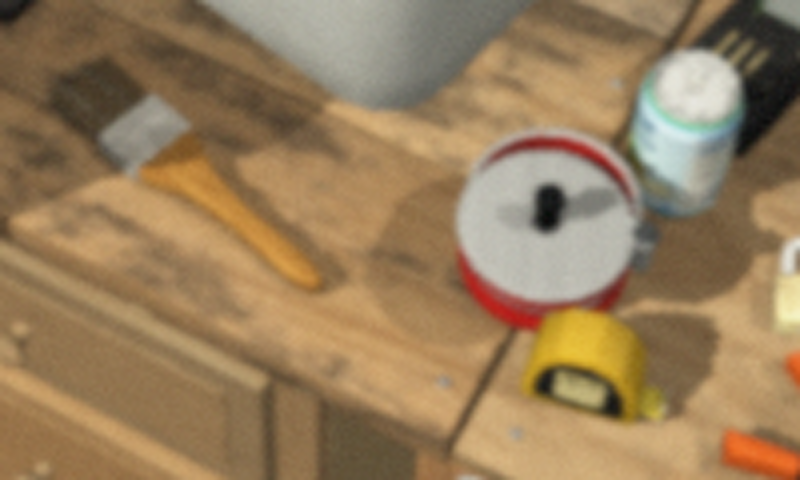

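View pics/c2.png

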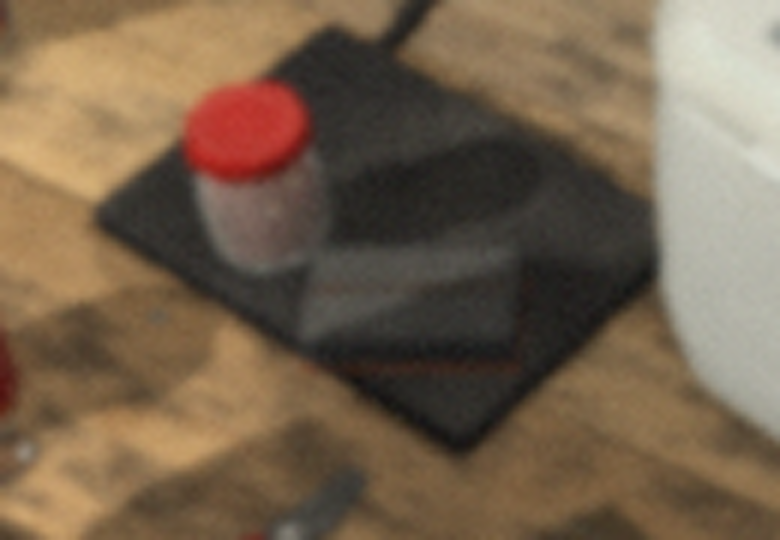

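View pics/c3.png

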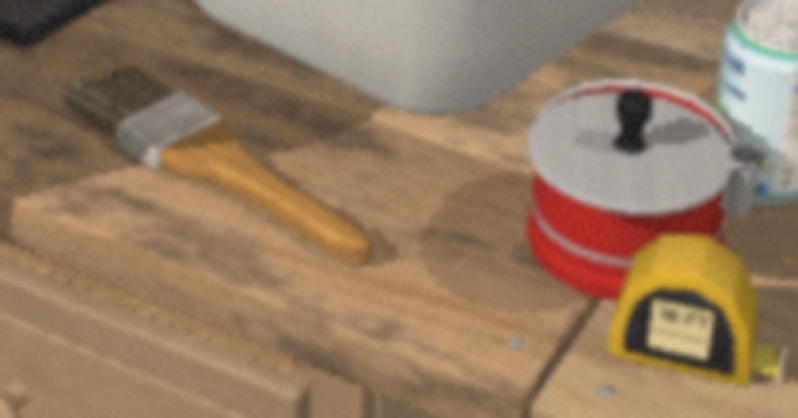

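```bash
python3 - <<'E'
from h import *
np.set_printoptions(precision=1,suppress=True)
s=load("scene0"); d=load("side0")
c1=lambda u,v:(205+u/4,200+v/4)
c2=lambda u,v:(130+u/6,130+v/6)
c3=lambda u,v:(200+u/3.8,220+v/3.8)
print("scene")
print("brush end,ferrule-h L/R, ferr-bris L/R, tip",)
print(onz(s,[c1(320,285),c1(137,178),c1(190,130),c1(100,140),c1(150,97),c1(55,98),c1(102,56)],12))
print("side brush");print(onz(d,[c3(367,258),c3(152,165),c3(220,118),c3(118,128),c3(178,93),c3(66,97),c3(125,66)],12))
print("tray",onz(s,[c2(97,212),c2(463,450),c2(335,28)],22))
print("block top", onz(s,[c2(320,250),c2(300,345),c2(517,345),c2(515,250)],49))
print("jar lid", onz(s,[c2(248,118)],107))
print("cover disc L R top bot",onz(s,[c1(457,225),c1(638,225),c1(545,148),c1(545,302)],83))
print("knob top",onz(s,[c1(548,190)],115),onz(d,[c3(634,97)],115),"base",onz(s,[c1(546,224)],83),onz(d,[c3(630,148)],83))
print("lug",onz(s,[c1(648,240)],80),onz(d,[c3(742,155)],83))
print("rim",onz(s,[c1(550,130)],76),onz(d,[c3(625,80)],76))
print("tape bottom",onz(s,[c1(525,392),c1(640,418)],0), "tape top",onz(s,[c1(580,315)],65))
print("can bottom",onz(s,[c1(680,212)],0),"top",onz(s,[c1(698,80)],115))
print("maker", onz(s,[c1(380,108)],0))
E
```

```text
scene
brush end,ferrule-h L/R, ferr-bris L/R, tip
[[ 456.5 -264.6   12. ]
 [ 392.1 -130.2   12. ]
 [ 441.9 -113.5   12. ]
 [ 384.6  -89.5   12. ]
 [ 431.1  -74.5   12. ]
 [ 373.4  -41.5   12. ]
 [ 418.3  -25.1   12. ]]
side brush
[[ 454.  -267.7   12. ]
 [ 387.7 -129.1   12. ]
 [ 446.  -104.7   12. ]
 [ 386.1  -83.5   12. ]
 [ 435.6  -66.5   12. ]
 [ 371.8  -35.7   12. ]
 [ 419.6  -20.8   12. ]]
tray [[276.8 267.4  22. ]
 [372.6  30.6  22. ]
 [435.9 331.7  22. ]]
block top [[358.7 160.   49. ]
 [326.1 107.7  49. ]
 [415.8  54.9  49. ]
 [441.6 111.2  49. ]]
jar lid [[349.9 204.2 107. ]]
cover disc L R top bot [[ 530.1 -306.8   83. ]
 [ 626.9 -363.8   83. ]
 [ 610.5 -287.    83. ]
 [ 545.8 -379.3   83. ]]
knob top [[ 578.9 -329.9  115. ]] [[ 579.2 -331.   115. ]] base [[ 578.1 -334.2   83. ]] [[ 579.  -332.5   83. ]]
lug [[ 627.2 -374.4   80. ]] [[ 627.4 -367.3   83. ]]
rim [[ 624.7 -273.4   76. ]] [[ 626.5 -269.8   76. ]]
tape bottom [[ 532.1 -390.7    0. ]
 [ 583.8 -441.9    0. ]] tape top [[ 566.5 -389.9   65. ]]
can bottom [[ 698.6 -333.3    0. ]] top [[ 709.3 -309.9  115. ]]
maker [[ 569.7 -157.1    0. ]]
```

```bash
cat >> h.py <<'E'
import json
def getc():
    d=json.load(open("cmd.json")); return np.array(d["p"]),np.array(d["R"])
def setc(p,Rm): json.dump({"p":list(map(float,p)),"R":np.array(Rm).tolist()},open("cmd.json","w"))
def plan(p,Rm,c=None):
    p0,R0=c if c else getc()
    sh=R0.T@(np.array(p)-p0)/1000; rv=R.from_matrix(R0.T@Rm).as_rotvec()
    print("shift",np.round(sh,4).tolist(),"rot",np.round(rv,4).tolist()); return sh,rv
def did(sh,rv):
    p0,R0=getc(); setc(p0+R0@np.array(sh)*1000,R0@R.from_rotvec(rv).as_matrix())
def down(yaw): # tool x down, tool y at yaw (deg)
    y=np.array([np.cos(np.radians(yaw)),np.sin(np.radians(yaw)),0]); x=np.array([0,0,-1.]); return np.c_[x,y,np.cross(x,y)]
def st():
    from bench import sense
    s=sense(); Rm=R.from_euler('xyz',s['tcp_rot'],degrees=True).as_matrix()
    print("t",round(s['time'],2),"q",np.round(s['joint_pos'],2),"p",np.round(s['tool_pos'],1),"F",np.round(s['ft_force'],1),"gap",round(s['finger_gap'],1))
    json.dump
    open("log.jsonl","a").write(json.dumps([s['joint_pos'].tolist(),s['tool_pos'].tolist(),Rm.tolist()])+"\n")
    return s,Rm
E
python3 - <<'E'
from h import *
s,Rm=st(); print(Rm)
yaw=np.degrees(np.arctan2(Rm[1,1],Rm[0,1])); print(yaw)
setc([243.43,548.404,231.292],down(yaw))
plan([243.43,548.4,340],down(yaw))
E
```

```text
t 0.15 q [61.17  7.51 85.31 -0.   87.26 -4.89] p [243.2 548.  230.5] F [ 0.4  0.6 -0.5] gap 85.5
[[-7.07470444e-04  4.05781507e-01  9.13969840e-01]
 [-1.29850297e-03  9.13968925e-01 -4.05782106e-01]
 [-9.99998907e-01 -1.47387140e-03 -1.19697508e-04]]
66.05986269132224
shift [-0.1087, -0.0, 0.0] rot [0.0, 0.0, 0.0]
```

>>> drive_tool(deltas=[[0, -0.04, 0, 0, 0.1, 0, 0], [0, -0.08, 0, 0, 0.2, 0, 0], [0, -0.11, -0.02, 0.02, 0.32, 0, 0], [0, -0.11, -0.048, 0.048, 0.44, 0, 0], [0, -0.11, -0.076, 0.076, 0.56, 0, 0], [0, -0.11, -0.104, 0.104, 0.68, 0, 0], [0, -0.11, -0.132, 0.132, 0.8, 0, 0], [0, -0.11, -0.16, 0.16, 0.92, 0, 0], [0, -0.11, -0.188, 0.188, 1.04, 0, 0], [0, -0.11, -0.2, 0.2, 1.16, 0, 0]])

```text
time: 0.98
tool_pos: [346.0, 280.9, 341.3]
tcp_rot: [29.6, 89.9, -61.2]
ft_force: [0.1, -0.5, -0.2]
finger_gap: 85.3
```

```bash
python3 - <<'E'
from h import *
did([-0.11,-0.2,0.2],[1.16,0,0]); s,Rm=st(); p,Rc=getc(); print(p, np.degrees(np.arctan2(Rc[1,1],Rc[0,1])),np.degrees(np.arctan2(Rm[1,1],Rm[0,1])))
plan([470,-50,341],down(-65)); plan([470,0,341],down(-70))
E
```

```text
t 0.98 q [ 3.2540e+01 -1.7790e+01  9.7680e+01 -9.0000e-02  1.0012e+02  3.3400e+01] p [346.  280.9 341.3] F [ 0.1 -0.5 -0.2] gap 85.3
[345.06759397 284.45362684 341.292     ] -0.40324154385326044 -0.8681685043717219
shift [0.0003, 0.1273, 0.3336] rot [1.1274, 0.0, 0.0]
shift [0.0003, 0.1269, 0.2836] rot [1.2147, 0.0, 0.0]
```

>>> drive_tool(deltas=[[0, 0, 0.014, 0.036, 0.115, 0, 0], [0, 0, 0.028, 0.073, 0.23, 0, 0], [0, 0, 0.042, 0.11, 0.345, 0, 0], [0, 0, 0.056, 0.147, 0.46, 0, 0], [0, 0, 0.07, 0.184, 0.575, 0, 0], [0, 0, 0.084, 0.221, 0.69, 0, 0], [0, 0, 0.098, 0.258, 0.805, 0, 0], [0, 0, 0.112, 0.295, 0.92, 0, 0], [0, 0, 0.12, 0.32, 1.03, 0, 0], [0, 0, 0.127, 0.334, 1.127, 0, 0]])

```text
time: 1.82
tool_pos: [469.8, -53.6, 340.8]
tcp_rot: [11.6, 89.9, -143.8]
ft_force: [0.7, 0.1, -0.6]
finger_gap: 85.2
```

```bash
python3 - <<'E'
from h import *
did([0,0.127,0.334],[1.127,0,0]); s,Rm=st(); p,Rc=getc(); print(p, np.degrees(np.arctan2(Rc[1,1],Rc[0,1])))
plan([578.5,-331.5,250],down(-129.2))
E
```

```text
t 1.82 q [-1.269e+01 -1.342e+01  9.414e+01 -5.000e-02  9.932e+01  5.277e+01] p [469.8 -53.6 340.8] F [ 0.7  0.1 -0.6] gap 85.2
[469.71381197 -50.43190635 341.292     ] -64.97558505509703
shift [0.0913, 0.3007, 0.0203] rot [1.1209, 0.0, 0.0]
```

>>> drive_tool(deltas=[[0, 0, 0.036, 0.0025, 0.12, 0, 0], [0, 0, 0.072, 0.005, 0.24, 0, 0], [0, 0, 0.108, 0.0075, 0.36, 0, 0], [0, 0, 0.144, 0.01, 0.48, 0, 0], [0, 0, 0.18, 0.0125, 0.6, 0, 0], [0, 0.01, 0.216, 0.015, 0.72, 0, 0], [0, 0.03, 0.25, 0.0175, 0.84, 0, 0], [60, 0.055, 0.275, 0.019, 0.95, 0, 0], [60, 0.08, 0.295, 0.0203, 1.05, 0, 0], [60, 0.091, 0.3007, 0.0203, 1.121, 0, 0]])

```text
time: 2.65
tool_pos: [577.2, -333.6, 244.5]
tcp_rot: [12.0, 89.7, 152.3]
ft_force: [0.8, -0.5, -0.4]
finger_gap: 65.6
```

```bash
python3 - <<'E'
from h import *
did([0.091,0.3007,0.0203],[1.121,0,0]); s,Rm=st(); p,Rc=getc(); print(p, np.degrees(np.arctan2(Rc[1,1],Rc[0,1])))
snap("wrist","w1")
E
```

```text
t 2.65 q [-3.441e+01  1.788e+01  7.196e+01 -4.000e-02  9.051e+01  9.524e+01] p [ 577.2 -333.6  244.5] F [ 0.8 -0.5 -0.4] gap 65.6
[ 578.51685051 -331.49147086  250.292     ] -129.2041538892623
```

View pics/w1.png

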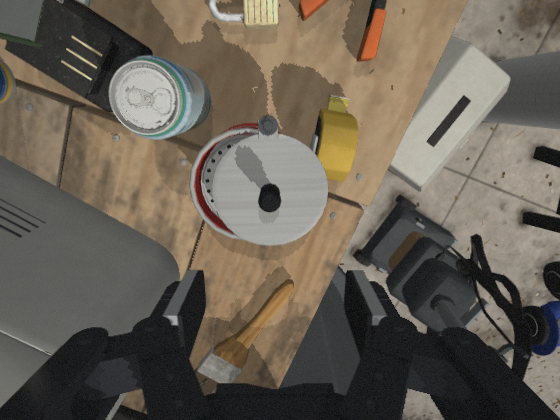

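```bash
python3 - <<'E'
from h import *
crop("w1",170,90,370,250,4,"c4")
crop("w1",190,270,310,390,5,"c5")
E
```

```text
(no output)
```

View pics/c4.png

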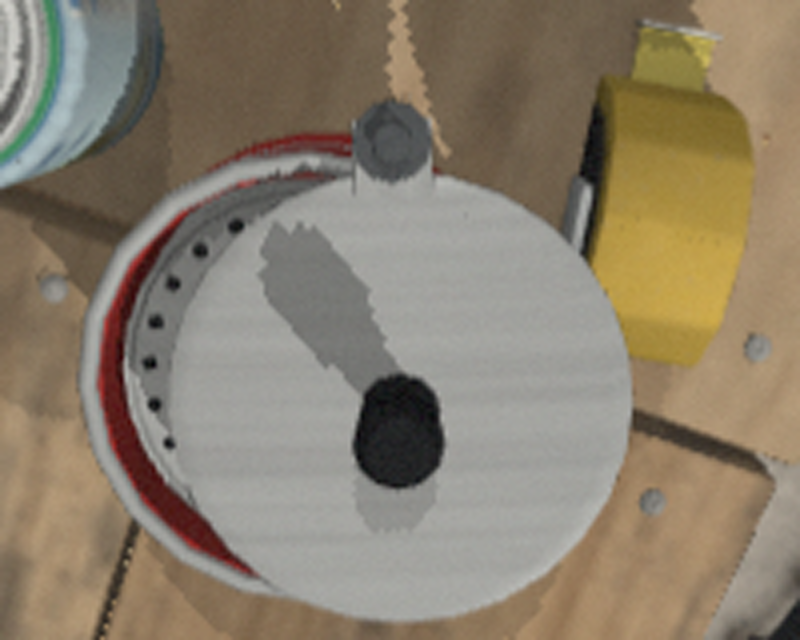

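View pics/c5.png

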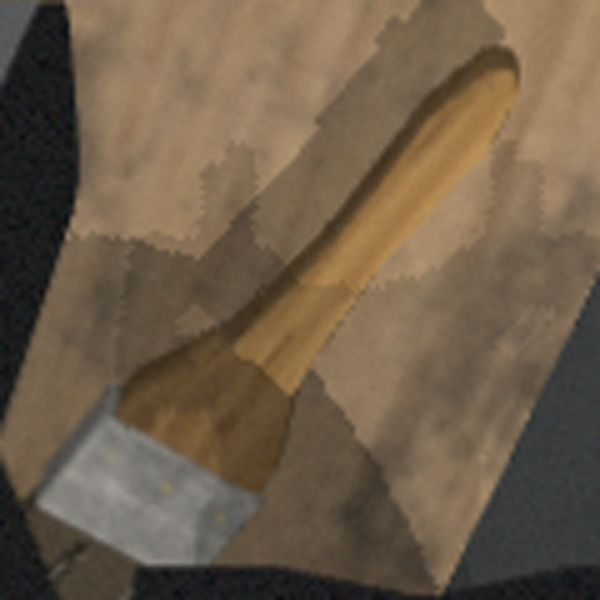

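```bash
python3 - <<'E'
from h import *
from scipy.optimize import least_squares
np.set_printoptions(precision=1,suppress=True)
w=load("w1"); c4=lambda l:[(170+a/4,90+b/4) for a,b in l]; c5=lambda l:[(190+a/5,270+b/5) for a,b in l]
def circ(P,r=None):
    f=lambda x: np.hypot(P[:,0]-x[0],P[:,1]-x[1])-(r or x[2])
    o=least_squares(f,[P[:,0].mean(),P[:,1].mean(),55]); return o.x,o.fun
rim=onz(w,c4([(82,385),(108,270),(175,190),(270,150),(95,460),(170,550),(250,590)]),76)
print("rim",circ(rim),circ(rim,56))
disc=onz(w,c4([(632,395),(605,500),(520,590),(400,621),(300,600),(172,390),(200,295),(560,240),(608,305)]),83)
print("disc",circ(disc))
print("pivot",onz(w,c4([(393,138)]*2),[83,92]))
print("knobtop",onz(w,c4([(399,445)]),115),"base",onz(w,c4([(397,400)]),83))
print("brush end",onz(w,c5([(505,60)]),9),"neck",onz(w,c5([(330,290),(215,345)]),12))
print("handle pts",onz(w,c5([(365,300),(295,265),(295,390),(230,330),(235,490),(115,410),(205,565),(35,500)]),12))
E
```

```text
rim (array([ 595.5, -316.7,   55.6]), array([-0.3, -0.7, -0.1,  0.4,  1. , -0. , -0.4])) (array([ 595.1, -317. ,   55. ]), array([-0.1, -0.7, -0.1,  0.1,  1.1, -0.1, -0.6]))
disc (array([ 578.7, -330.4,   54. ]), array([ 0.4, -0.3, -0. , -0.2,  0.3,  0.1, -0.2,  0. , -0. ]))
pivot [[ 627.9 -369.2   83. ]
 [ 628.2 -369.6   92. ]]
knobtop [[ 579.8 -331.2  115. ]] base [[ 581.6 -331.5   83. ]]
brush end [[ 455.8 -261.5    9. ]] neck [[ 432.4 -182.    12. ]
 [ 438.7 -145.9   12. ]]
handle pts [[ 423.9 -187.1   12. ]
 [ 444.5 -180.    12. ]
 [ 413.4 -152.8   12. ]
 [ 439.8 -152.4   12. ]
 [ 397.8 -116.6   12. ]
 [ 440.1 -109.7   12. ]
 [ 382.9  -91.6   12. ]
 [ 431.4  -70.2   12. ]]
```

>>> drive_tool(deltas=[[70, 0.03, 0, 0, 0, 0, 0], [70, 0.065, 0, 0, 0, 0, 0], [70, 0.1, 0, 0, 0, 0, 0], [70, 0.13, 0, 0, 0, 0, 0], [70, 0.15, 0, 0, 0, 0, 0], [70, 0.16, 0, 0, 0, 0, 0], [70, 0.161, 0, 0, 0, 0, 0], [255, 0.161, 0, 0, 0, 0, 0], [255, 0.161, 0, 0, 0, 0, 0], [255, 0.161, 0, 0, 0, 0, 0]], squeeze=30)

```text
time: 3.53
tool_pos: [580.0, -332.4, 92.1]
tcp_rot: [-175.1, 89.8, -34.3]
ft_force: [-0.2, -0.3, 0.4]
finger_gap: 25.9
```

```bash
python3 - <<'E'
from h import *
did([0.161,0,0],[0,0,0]); s,Rm=st(); p,Rc=getc(); print(p)
pv=np.array([628,-369.5]);
for th in np.arange(141.8,254,11): 
    a=np.radians(th); print(th); plan([*(pv+62*np.array([np.cos(a),np.sin(a)])),89.3],down(-129.2+th-141.8))
E
```

```text
t 3.53 q [-34.21  23.22  81.52  -0.    75.03  94.97] p [ 580.  -332.4   92.1] F [-0.2 -0.3  0.4] gap 25.9
[ 578.51685051 -331.49147086   89.292     ]
141.8
shift [-0.0, -0.0007, -0.0004] rot [-0.0001, 0.0, 0.0]
152.8
shift [-0.0, 0.0111, -0.0017] rot [-0.1921, 0.0, 0.0]
163.8
shift [-0.0, 0.0224, -0.0053] rot [-0.384, 0.0, 0.0]
174.8
shift [-0.0, 0.0328, -0.011] rot [-0.576, 0.0, 0.0]
185.8
shift [-0.0, 0.042, -0.0185] rot [-0.768, 0.0, 0.0]
196.8
shift [-0.0, 0.0496, -0.0277] rot [-0.96, 0.0, 0.0]
207.8
shift [-0.0, 0.0552, -0.0381] rot [-1.152, 0.0, 0.0]
218.8
shift [-0.0, 0.0588, -0.0495] rot [-1.344, 0.0, 0.0]
229.8
shift [-0.0, 0.0602, -0.0613] rot [-1.536, 0.0, 0.0]
240.8
shift [-0.0, 0.0592, -0.0731] rot [-1.7279, -0.0, -0.0]
251.8
shift [-0.0, 0.0561, -0.0846] rot [-1.9199, -0.0, -0.0]
```

>>> drive_tool(deltas=[[255, 0, 0, 0, 0, 0, 0], [255, 0, 0, 0, 0, 0, 0], [255, 0, 0.0052, -0.0007, -0.096, 0, 0], [255, 0, 0.0111, -0.0017, -0.192, 0, 0], [255, 0, 0.0169, -0.003, -0.288, 0, 0], [255, 0, 0.0224, -0.0053, -0.384, 0, 0], [255, 0, 0.0278, -0.0077, -0.48, 0, 0], [255, 0, 0.0328, -0.011, -0.576, 0, 0], [255, 0, 0.0377, -0.0143, -0.672, 0, 0], [255, 0, 0.042, -0.0185, -0.768, 0, 0]])

```text
time: 4.37
tool_pos: [568.3, -376.6, 91.9]
tcp_rot: [150.1, 89.7, -24.9]
ft_force: [4.3, 1.3, 4.2]
finger_gap: 17.0
```

```bash
python3 - <<'E'
from h import *
did([0,0.042,-0.0185],[-0.768,0,0]); s,Rm=st(); p,Rc=getc(); print(p)
pv=np.array([628,-369.5]);
for th in list(np.arange(192,252,6.6))+[252]: 
    a=np.radians(th); plan([*(pv+62*np.array([np.cos(a),np.sin(a)])),89.3],down(-129.2+th-141.8))
E
```

```text
t 4.37 q [-3.788e+01  2.511e+01  7.910e+01  7.000e-02  7.551e+01  4.702e+01] p [ 568.3 -376.6   91.9] F [4.3 1.3 4.2] gap 17.0
[ 566.3048855  -375.73079625   89.292     ]
shift [-0.0, 0.0067, -0.0005] rot [-0.1082, 0.0, 0.0]
shift [-0.0, 0.0137, -0.0018] rot [-0.2234, 0.0, 0.0]
shift [-0.0, 0.0206, -0.0039] rot [-0.3386, 0.0, 0.0]
shift [-0.0, 0.0271, -0.0068] rot [-0.4538, 0.0, 0.0]
shift [-0.0, 0.0333, -0.0104] rot [-0.569, 0.0, 0.0]
shift [-0.0, 0.039, -0.0146] rot [-0.6842, 0.0, 0.0]
shift [-0.0, 0.0441, -0.0196] rot [-0.7994, 0.0, 0.0]
shift [-0.0, 0.0487, -0.025] rot [-0.9146, 0.0, 0.0]
shift [-0.0, 0.0526, -0.031] rot [-1.0298, 0.0, 0.0]
shift [-0.0, 0.0559, -0.0374] rot [-1.145, 0.0, 0.0]
shift [-0.0, 0.0561, -0.038] rot [-1.1554, 0.0, 0.0]
```

>>> drive_tool(deltas=[[255, 0, 0.0067, -0.0005, -0.108, 0, 0], [255, 0, 0.0137, -0.0018, -0.223, 0, 0], [255, 0, 0.0206, -0.0039, -0.338, 0, 0], [255, 0, 0.0271, -0.0068, -0.454, 0, 0], [255, 0, 0.0333, -0.0104, -0.569, 0, 0], [255, 0, 0.039, -0.0146, -0.684, 0, 0], [255, 0, 0.0441, -0.0196, -0.8, 0, 0], [255, 0, 0.0487, -0.025, -0.915, 0, 0], [255, 0, 0.0526, -0.031, -1.03, 0, 0], [255, 0, 0.0555, -0.0366, -1.13, 0, 0]])

```text
time: 5.2
tool_pos: [610.0, -426.8, 91.8]
tcp_rot: [120.4, 89.8, 10.3]
ft_force: [2.3, 8.9, 7.7]
finger_gap: 17.2
```

```bash
python3 - <<'E'
from h import *
did([0,0.0555,-0.0366],[-1.13,0,0]); s,Rm=st(); p,Rc=getc(); print(p,np.degrees(np.arctan2(Rc[1,1],Rc[0,1])))
snap("scene","s1"); crop("s1",260,180,440,320,4.4,"c6")
E
```

```text
t 5.2 q [-39.01  34.66  66.23   0.18  78.96 -19.  ] p [ 610.  -426.8   91.8] F [2.3 8.9 7.7] gap 17.2
[ 607.41973699 -427.97425504   89.292     ] -20.45676437343207
```

View pics/c6.png

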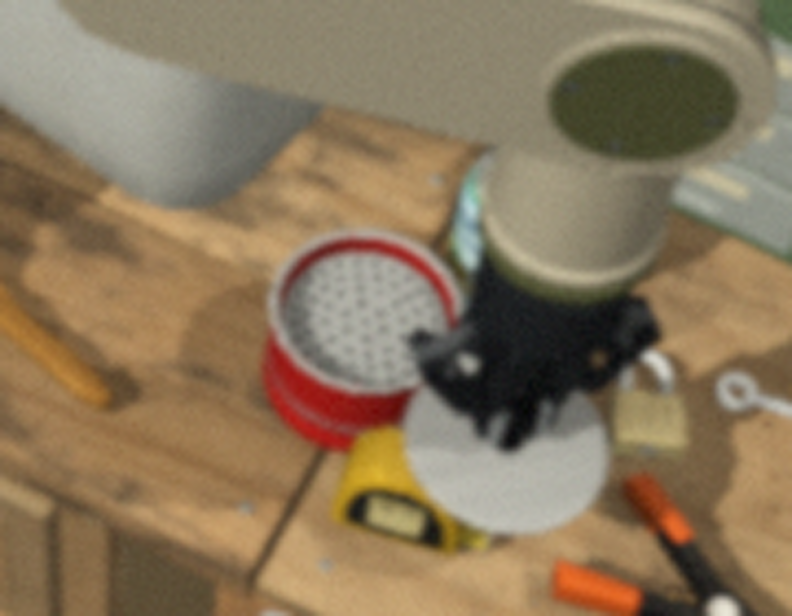

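```bash
cat > kin.py <<'E'
import numpy as np,json
from scipy.spatial.transform import Rotation as R
def fk(q,x):
    a1,d1,yo,L2,L3,a3,Lt,off2=x[:8]
    q=np.radians(q)
    Rz=R.from_euler('z',q[0]).as_matrix()
    ry=lambda a:R.from_euler('y',a).as_matrix()
    rz=lambda a:R.from_euler('z',a).as_matrix()
    p=np.array([a1,yo,d1])+ry(q[1])@np.array([off2,0,L2])
    Rf=ry(q[1]+q[2]); p=p+Rf@np.array([a3,0,L3])
    Rw=Rf@rz(q[3])@ry(q[4])@rz(q[5])  # tool approach = local z
    p=p+Rw@np.array([0,0,Lt])
    return Rz@p,Rz@Rw
E
python3 - <<'E'
from kin import *
from scipy.optimize import least_squares
np.set_printoptions(precision=2,suppress=True)
D=[json.loads(l) for l in open("log.jsonl")]
print(len(D))
for q,p,Rm in D[:1]+D[-1:]:
    Rm=np.array(Rm); P,W=fk(np.array(q),np.zeros(8)); print(W.T@Rm)
f=lambda x:np.concatenate([fk(np.array(q),x)[0]-p for q,p,_ in D])
for fix0 in [True]:
    g=lambda y:np.concatenate([f(np.array([y[0],y[1],y[2],y[3],y[4],y[5],y[6],0])),[1e-3*y[5],1e-3*y[0]]])
    o=least_squares(g,[0,300,-50,400,350,0,250]); print(o.x,np.abs(o.fun).max()); print(np.linalg.svd(o.jac)[1])
E
```

```text
7
[[-0. -1.  0.]
 [ 0. -0. -1.]
 [ 1. -0.  0.]]
[[ 0. -1. -0.]
 [-0.  0. -1.]
 [ 1.  0. -0.]]
[ -0.   318.04  51.2  369.1  553.4   61.6  364.74] 0.06159607842947687
[5.23 3.75 2.65 0.7  0.32 0.16 0.  ]
```

```bash
cat >> kin.py <<'E'
from scipy.optimize import least_squares
LO=np.array([-169.43,-51.17,1.28,-76.62,0,-152.29]);HI=np.array([169.43,129.36,143.12,256.62,156.53,152.29])
C=np.array([[0,-1,0],[0,0,-1],[1,0,0.]])
X0=np.array([0,318.04,51.2,369.1,553.4,61.6,364.74,0])
def xx(Lt): x=X0.copy(); x[6]=Lt; x[1]=Lt-46.7; return x
def ik(p,Rm,x,seeds):
    best=None
    for s in seeds:
        def f(q):
            P,W=fk(q,x); return np.r_[(P-p)/10,10*R.from_matrix((W@C).T@Rm).as_rotvec()]
        try:o=least_squares(f,np.clip(s,LO+.1,HI-.1),bounds=(LO,HI),x_scale=50)
        except Exception as e: continue
        if best is None or o.cost<best.cost-1e-6: best=o
    return best.x,best.cost
def tool(h,t,ydir): # x tool, y dir
    pass
E
python3 - <<'E'
from kin import *
np.set_printoptions(precision=1,suppress=True)
def Rg(hyaw,t,up=0):
    # brush flat, handle yaw hyaw, tool tilt t (body over handle); up: rotate about jaw so brush bristles go down by 'up' deg
    h=np.array([np.cos(np.radians(hyaw)),np.sin(np.radians(hyaw)),0]); 
    y=np.array([np.cos(np.radians(hyaw-90)),np.sin(np.radians(hyaw-90)),0])
    t=np.radians(t-up); x=np.array([0,0,-1])*np.cos(t)-h*np.sin(t); return np.c_[x,y,np.cross(x,y)]
seeds=[[a,20,b,c,d,e] for a in(-30,10) for b in(80,110) for c in(-60,0,60,120,180) for d in(30,80) for e in(-90,30,130)]
for Lt in(220,280):
  x=xx(Lt)
  for t in(0,20,30):
    p=np.array([434,-183.5,9]); Rm=Rg(-75.5,t); tcp=p+Rm[:,0]*19
    print(Lt,t,"grasp",*ik(tcp,Rm,x,seeds))
    for phi in(-30,-20,0,):
      Rm=Rg(phi-28,t,90); tcp=np.array([595,-317,51+158])+Rm[:,0]*19
      print("   dip",phi,*ik(tcp,Rm,x,seeds))
    p=np.array([436,235,31]);Rm=Rg(112,t); print("   place",*ik(p+Rm[:,0]*19,Rm,x,seeds))
E
```

```text
220 0 grasp [-29.2   3.3 116.9   0.   59.8 136.3] 3.877939032652626e-28
   dip -30 [ -22.5    9.   110.8  235.1   45.1 -135.4] 1.1020522213153086e-28
   dip -20 [ -26.     6.2  114.   218.8   36.7 -122.8] 5.32425300830524e-23
   dip 0 [-34.3   3.7 116.6 167.7  30.9 -79.4] 1.6993579407041036e-28
   place [ 22.4   4.6 112.8  -0.   62.6   0.4] 1.1492852886223607e-19
220 20 grasp [-34.7  11.  110.   13.4  74.8 125.5] 1.7601127402692512e-29
   dip -30 [ -23.8    4.4  110.3  256.5   31.6 -152.3] 0.7372666402529744
   dip -20 [ -27.1    1.5  112.3  250.5   19.4 -152.3] 0.29182701530040295
   dip 0 [-34.1  -1.1 113.2 108.3   6.1 -20.5] 1.8484951989724552e-28
   place [ 30.3   7.6 111.1 -21.8  66.   18. ] 4.670502246558866e-28
220 30 grasp [-36.9  15.6 106.4  18.3  82.6 122.2] 1.5589876622216367e-20
   dip -30 [-25.7   2.6 104.  -49.9  31.8 152.3] 0.5027712931212832
   dip -20 [-27.2   0.8 107.4 -53.7  22.2 152.3] 0.0010114125424165623
   dip 0 [-33.9  -1.3 109.7  23.8  12.8  63.7] 5.878458248949006e-26
   place [ 33.8  10.3 109.9 -31.5  69.7  25.5] 5.181134764281405e-29
280 0 grasp [-29.2   
[... 352 characters left out ...]
asp [-36.1  13.4 107.7  13.   75.1 124.2] 2.7383799251039863e-28
   dip -30 [ -19.9    1.5  117.5  256.6   35.4 -151.7] 0.28951549881827193
   dip -20 [ -24.1   -2.6  120.2  252.2   23.1 -152.3] 0.03942191786256653
   dip 0 [-34.9  -6.6 123.  134.    9.1 -46.7] 2.170044492300171e-25
   place [ 32.6   8.7 110.2 -21.5  66.4  20.2] 1.9245161489831007e-27
280 30 grasp [-38.8  19.3 102.8  17.5  83.  120.6] 7.436857311007151e-21
   dip -30 [-24.   -2.4 110.9 -48.6  31.4 152.3] 1.0751025418940234
   dip -20 [-25.9  -4.6 115.1 -52.9  21.7 152.3] 0.119650973105927
   dip 0 [-34.6  -7.4 118.8  33.6  10.4  53.5] 1.1088003325294372e-27
   place [ 37.   12.5 108.3 -30.8  70.6  28.4] 9.794169778896136e-29
```

>>> drive_tool(deltas=[[110, 0, 0, 0, 0, 0, 0], [110, 0, 0, 0, 0, 0, 0], [110, 0, 0, 0, 0, 0, 0], [110, -0.02, 0, 0, 0, 0, 0], [110, -0.05, 0, 0, 0, 0, 0], [110, -0.09, 0, 0, 0.1, 0, 0], [110, -0.13, 0, 0, 0.22, 0, 0], [110, -0.16, 0, 0, 0.34, 0, 0], [110, -0.17, 0, 0, 0.46, 0, 0], [110, -0.17, 0, 0, 0.58, 0, 0]])

```text
time: 6.08
tool_pos: [608.6, -429.6, 265.9]
tcp_rot: [102.9, 89.5, -41.2]
ft_force: [-0.3, -1.0, 0.5]
finger_gap: 48.8
```

```bash
cat >> kin.py <<'E'
def Rg(hyaw,t,up=0):
    h=np.array([np.cos(np.radians(hyaw)),np.sin(np.radians(hyaw)),0]); 
    y=np.array([np.cos(np.radians(hyaw-90)),np.sin(np.radians(hyaw-90)),0])
    t=np.radians(t-up); x=np.array([0,0,-1])*np.cos(t)-h*np.sin(t); return np.c_[x,y,np.cross(x,y)]
E
python3 - <<'E'
from h import *
from kin import Rg
did([-0.17,0,0],[0.58,0,0]); s,Rm=st(); p,Rc=getc(); print(p,np.degrees(np.arctan2(Rc[1,1],Rc[0,1])))
for t in (0,35):
  Rm=Rg(-75.5,t); g=np.array([434,-183.5,9]); print(g+Rm[:,0]*19,g-Rm[:,0]*100); plan(g-Rm[:,0]*110,Rm)
E
```

```text
t 6.08 q [-3.915e+01  2.976e+01  5.470e+01 -2.000e-02  9.503e+01  1.494e+01] p [ 608.6 -429.6  265.9] F [-0.3 -1.   0.5] gap 48.8
[ 607.41973699 -427.97425504  259.292     ] -53.68831649101982
[ 434.  -183.5  -10. ] [ 434.  -183.5  109. ]
shift [0.1403, -0.2997, -0.005] rot [1.9515, 0.0, 0.0]
[ 431.27137066 -172.9491732    -6.56388884] [ 448.36120705 -239.03066734   90.91520443]
shift [0.1602, -0.2411, 0.0184] rot [1.8817, -0.4016, -0.5933]
```

```bash
python3 - <<'E'
from h import *
from kin import Rg
t=25
Rm=Rg(-75.5,t); g=np.array([434,-183.5,9]); T=g+Rm[:,0]*4.4; print(T, T-Rm[:,0]*100)
sh,rv=plan(T-Rm[:,0]*100,Rm); 
p0,R0=getc(); Rh=R0@R.from_rotvec(rv*10/16.5).as_matrix(); 
plan(p0+R0@sh*1000*10/16.5,Rh)
E
```

```text
[ 433.53441329 -181.69970976    5.01224574] [ 444.1159295  -222.61539705   95.64302444]
shift [0.1636, -0.2622, 0.01] rot [1.9159, -0.2875, -0.4248]
shift [0.0992, -0.1589, 0.0061] rot [1.1612, -0.1743, -0.2574]
```

>>> drive_tool(deltas=[[110, 0.005, -0.016, 0.001, 0.116, -0.017, -0.026], [110, 0.015, -0.032, 0.001, 0.232, -0.035, -0.051], [110, 0.027, -0.048, 0.002, 0.348, -0.052, -0.077], [110, 0.038, -0.064, 0.002, 0.464, -0.07, -0.103], [110, 0.049, -0.079, 0.003, 0.58, -0.087, -0.129], [110, 0.059, -0.095, 0.004, 0.697, -0.105, -0.154], [110, 0.069, -0.111, 0.004, 0.813, -0.122, -0.18], [110, 0.079, -0.127, 0.005, 0.929, -0.139, -0.206], [110, 0.089, -0.143, 0.005, 1.045, -0.157, -0.232], [110, 0.099, -0.159, 0.006, 1.161, -0.174, -0.257]])

```text
time: 6.92
tool_pos: [507.7, -302.9, 159.7]
tcp_rot: [-22.1, 73.1, 126.8]
ft_force: [-0.2, -0.4, -0.2]
finger_gap: 48.5
```

```bash
python3 - <<'E'
from h import *
from kin import Rg
did([0.099,-0.159,0.006],[1.161,-.174,-.257]); s,Rm=st(); p,Rc=getc(); print(p)
t=25
Rm=Rg(-75.5,t); g=np.array([434,-183.5,9]); T=g+Rm[:,0]*4.4
plan(T-Rm[:,0]*100,Rm); 
E
```

```text
t 6.92 q [-38.42  24.16  74.69   4.28  97.47  82.63] p [ 507.7 -302.9  159.7] F [-0.2 -0.4 -0.2] gap 48.5
[ 508.42866796 -303.40392048  160.292     ]
shift [0.0917, -0.0278, 0.0752] rot [0.755, -0.1137, -0.1674]
```

>>> drive_tool(deltas=[[110, 0.012, -0.004, 0.01, 0.1, -0.015, -0.022], [110, 0.025, -0.008, 0.02, 0.2, -0.03, -0.044], [110, 0.038, -0.012, 0.031, 0.3, -0.045, -0.067], [110, 0.05, -0.015, 0.041, 0.4, -0.06, -0.089], [110, 0.062, -0.019, 0.051, 0.5, -0.075, -0.111], [110, 0.073, -0.022, 0.06, 0.6, -0.09, -0.133], [110, 0.083, -0.025, 0.068, 0.7, -0.105, -0.155], [110, 0.0917, -0.0278, 0.0752, 0.755, -0.1137, -0.1674], [110, 0.0917, -0.0278, 0.0752, 0.755, -0.1137, -0.1674], [110, 0.0917, -0.0278, 0.0752, 0.755, -0.1137, -0.1674]])

```text
time: 7.75
tool_pos: [443.5, -222.7, 95.5]
tcp_rot: [0.0, 65.0, 104.6]
ft_force: [0.5, 0.3, 0.0]
finger_gap: 48.5
```

```bash
python3 - <<'E'
from h import *
from kin import *
np.set_printoptions(precision=2,suppress=True)
did([0.0917,-0.0278,0.0752],[.755,-.1137,-.1674]); s,Rm=st(); p,Rc=getc(); print(p, R.from_matrix(Rc.T@Rm).as_rotvec(degrees=True))
D=[json.loads(l) for l in open("log.jsonl")]
g=lambda y:np.concatenate([fk(np.array(q),np.r_[y,0])[0]-pp for q,pp,_ in D])
o=least_squares(g,[0,200,51,370,553,61,250]); print(o.x,np.abs(o.fun).max(),np.linalg.svd(o.jac)[1])
np.save("x.npy",np.r_[o.x,0])
snap("wrist","w2"); snap("side","d2")
E
```

```text
t 7.75 q [-42.46  16.86  92.92  13.3   91.56 120.83] p [ 443.5 -222.7   95.5] F [0.5 0.3 0. ] gap 48.5
[ 444.12 -222.64   95.65] [-0.04 -0.02  0.03]
[ -0.  318.1  51.2 369.1 553.4  61.6 364.8] 1.7053025658242404e-12 [6.25 4.48 3.16 0.75 0.39 0.35 0.3 ]
```

View pics/w2.png

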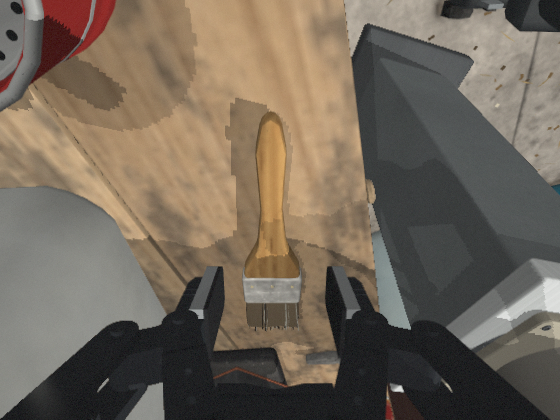

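```bash
python3 - <<'E'
from h import *
from kin import *
np.set_printoptions(precision=1,suppress=True)
w=load("w2"); P=onz(w,[(270,114),(271,185),(271,225),(272,277),(272,302),(272,328)],9); print(P)
a=np.polyfit(P[:,1],P[:,0],1); print(a, np.degrees(np.arctan2(-1,-a[0])), np.polyval(a,[-183.5,-265,-30]))
# tcp plane in image
p,Rc=getc(); print(proj(w,[p+Rc[:,0]*100]))
x=np.load("x.npy")
seeds=[[a,10,100,c,d,e] for a in(-40,) for c in(-40,0,20,60) for d in(30,80) for e in(60,100,130)]
for t in(25,):
  for up in(90,80,70,60):
    for hy in(-60,-40,-28,-10,10,30):
      Rm=Rg(hy,t,up); h=np.array([np.cos(np.radians(hy)),np.sin(np.radians(hy)),0])
      u=np.radians(up); b=np.array([0,0,1])*-np.sin(u)-h*np.cos(u) # toward bristles
      tip=np.array([595,-317,51]); grip=tip-158*b; tcp=grip+Rm[:,0]*4.4
      print(up,hy,*ik(tcp,Rm,x,seeds))
E
```

```text
[[ 456.  -263.2    9. ]
 [ 442.6 -212.2    9. ]
 [ 433.  -174.     9. ]
 [ 415.6 -108.7    9. ]
 [ 405.2  -67.9    9. ]
 [ 392.1  -16.2    9. ]]
[ -0.3 387.7] -75.47155693595595 [435.3 456.4 395.5]
[[272.8 214.3]]
90 -60 [-21.3 -13.  122.8 -47.6  30.1 152.3] 4.123783820684308
90 -40 [-28.5 -18.5 132.8 -57.5   8.9 152.3] 0.34108320096833983
90 -28 [-36.6 -19.3 136.2 101.8   7.9 -15.6] 6.934187053753363e-29
90 -10 [-51.4 -13.2 131.5  85.2  37.  -14.4] 8.291728828712864e-23
90 10 [-60.2   1.3 118.1  75.7  61.6 -21.4] 3.2581674720466546e-28
90 30 [-62.1  17.  100.5  66.7  80.5 -26. ] 3.696464402577438e-29
80 -60 [-21.4  -6.  115.  -44.5  36.  152.3] 1.0286626739208333
80 -40 [-27.5 -12.  124.1 -37.8  16.9 133.8] 7.497212763773117e-29
80 -28 [-35.3 -13.7 125.6  24.4  14.6  62. ] 7.687349012816266e-28
80 -10 [-46.1  -9.9 122.3  60.1  33.8  11.9] 5.358282258710287e-25
80 10 [-53.6   0.7 112.4  62.3  56.   -6. ] 4.833601546622156e-26
80 30 [-56.2  13.5  98.4  57.9  74.7 -16.3] 1.3814663204028852e-24
70 -60 [-21.9   1.  107.3 -41.2  41.4 152.3] 0.0001464622223943591
70 -40 [-29.2  -4.6 112.8 -16.3  28.2 112.1] 3.2659381751460765e-28
70 -28 [-34.3  -5.6 113.8   9.7  27.3  76.9] 4.353392964076307e-27
70 -10 [-41.4  -3.3 111.6  37.4  37.3  35.3] 4.207957992424445e-28
70 10 [-47.1   3.4 104.9  47.1  54.1  10.2] 2.2374116194798775e-27
70 30 [-49.7  12.7  94.7  47.5  70.6  -5.5] 5.511426848985499e-29
60 -60 [-26.4   7.5  97.3 -25.4  47.8 136.2] 2.461800413687667e-20
60 -40 [-30.6   4.5 100.5  -8.2  40.6 104. ] 8.288294323107081e-26
60 -28 [-33.4   4.  101.1   4.8  40.2  81.8] 1.0047525883297097e-23
60 -10 [-37.4   5.2  99.8  21.8  45.3  51.2] 8.561333722957447e-29
60 10 [-40.9   8.9  95.8  32.4  56.1  25.2] 2.2746238631264968e-28
60 30 [-42.9  14.4  89.5  36.   68.9   5.9] 8.617868048027712e-28
```

>>> drive_tool(deltas=[[110, 0.02, 0, 0, 0, 0, 0], [110, 0.045, 0, 0, 0, 0, 0], [110, 0.07, 0, 0, 0, 0, 0], [110, 0.088, 0, 0, 0, 0, 0], [110, 0.099, 0, 0, 0, 0, 0], [110, 0.099, 0, 0, 0, 0, 0], [255, 0.099, 0, 0, 0, 0, 0], [255, 0.099, 0, 0, 0, 0, 0], [255, 0.099, 0, 0, 0, 0, 0], [255, 0.099, 0, 0, 0, 0, 0]], squeeze=100)

```text
time: 8.68
tool_pos: [435.0, -183.5, 7.3]
tcp_rot: [-0.3, 65.2, 104.2]
ft_force: [2.1, -1.6, 1.2]
finger_gap: 13.6
```

```bash
python3 - <<'E'
from h import *
from kin import *
did([0.099,0,0],[0,0,0]); s,Rm=st(); p,Rc=getc(); print(p)
plan(p+[0,0,120],Rc)
E
```

```text
t 8.68 q [-40.17  19.77  99.87  14.33  81.28 120.51] p [ 435.  -183.5    7.3] F [ 2.1 -1.6  1.2] gap 13.6
[ 433.64448346 -182.13882363    5.92255777]
shift [-0.1088, 0.0, 0.0507] rot [0.0, 0.0, 0.0]
```

```bash
python3 - <<'E'
from h import *
snap("wrist","w3"); snap("side","d3"); crop("d3",200,200,400,340,4,"c7"); crop("w3",180,150,380,300,4,"c8")
st()
E
```

```text
t 8.78 q [-40.18  19.77  99.89  14.33  81.26 120.52] p [ 434.8 -183.3    7. ] F [ 0.5 -1.7  5.2] gap 13.4
```

View pics/w3.png

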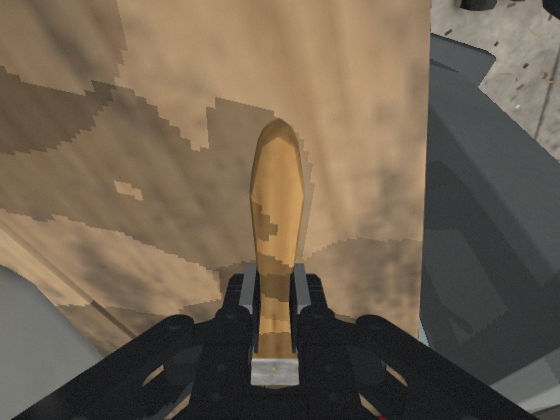

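View pics/c7.png

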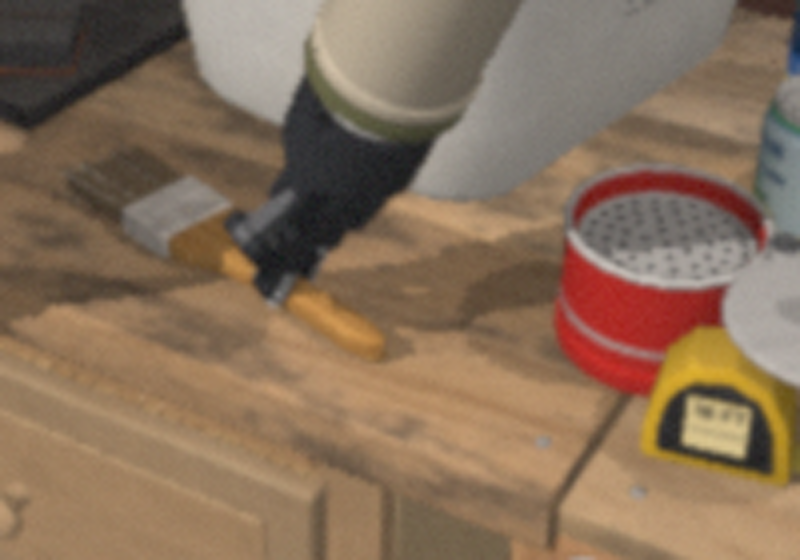

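>>> drive_tool(deltas=[[255, -0.005, 0, 0.0023, 0, 0, 0], [255, -0.015, 0, 0.007, 0, 0, 0], [255, -0.03, 0, 0.014, 0, 0, 0], [255, -0.045, 0, 0.021, 0, 0, 0], [255, -0.06, 0, 0.028, 0, 0, 0], [255, -0.075, 0, 0.035, 0, 0, 0], [255, -0.09, 0, 0.042, 0, 0, 0], [255, -0.1, 0, 0.0465, 0, 0, 0], [255, -0.107, 0, 0.05, 0, 0, 0], [255, -0.109, 0, 0.051, 0, 0, 0]])

```text
time: 9.62
tool_pos: [434.2, -182.4, 127.9]
tcp_rot: [-0.2, 65.1, 104.4]
ft_force: [-0.9, 0.3, -1.4]
finger_gap: 13.3
```

```bash
python3 - <<'E'
from h import *
did([-0.109,0,.051],[0,0,0]); st(); print(getc()[0])
snap("wrist","w4"); snap("side","d4"); crop("d4",180,150,400,310,3.6,"c9")
E
```

```text
t 9.62 q [-40.14  10.02  97.22  14.18  93.36 123.59] p [ 434.2 -182.4  127.9] F [-0.9  0.3 -1.4] gap 13.3
[ 433.60518289 -181.98499009  126.26363467]
```

View pics/w4.png

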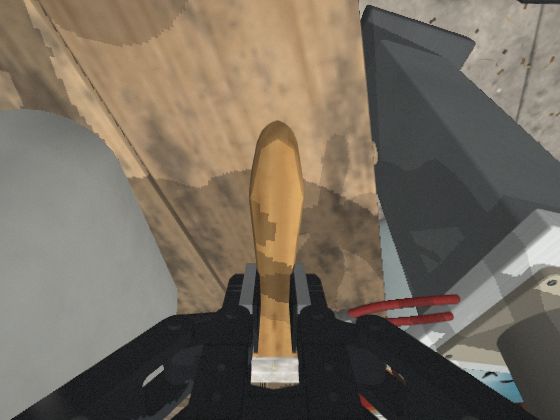

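View pics/c9.png

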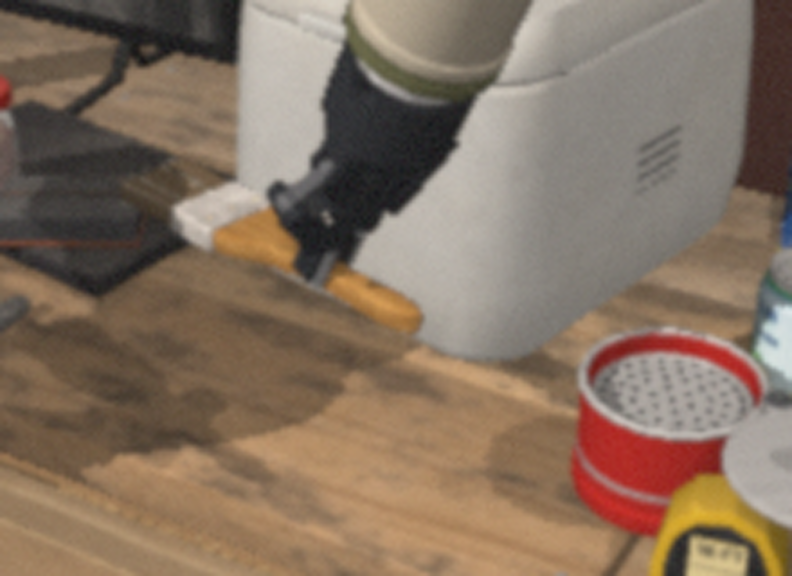

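```bash
cat > tr.py <<'E'
from h import *
from kin import *
from scipy.spatial.transform import Slerp
x=np.load("x.npy")
def traj(segs,n,q0,dh=2.5,L=159,show=2):
    p0,R0=getc(); q=np.array(q0,float); k=0
    b0=None
    for (p1,R1),m in zip(segs,n):
        rv=R.from_matrix(R0.T@R1).as_rotvec()
        for i in range(1,m+1):
            a=i/m; p=p0+(np.array(p1)-p0)*a; Rm=R0@R.from_rotvec(rv*a).as_matrix()
            qn,c=ik(p,Rm,x,[q]); k+=1
            b=Rm@BT; grip=p-Rm[:,0]*dh; tip=grip+b*L; end=grip-b*85; wr=p-Rm[:,0]*365
            if i%show==0 or i==m: print(k,"p",np.round(p),"tip",np.round(tip),"end",np.round(end),"wr",np.round(wr),"q",np.round(qn),"dq",np.round(np.abs(qn-q).max(),1),"c",'%.0e'%c)
            q=qn
        p0,R0=np.array(p1),R1
    return q
_R=Rg(-75.5,25); BT=_R.T@(-np.array([np.cos(np.radians(-75.5)),np.sin(np.radians(-75.5)),0]))
def pose(tip,hy,up,t=25,dh=2.5,L=159):
    Rm=Rg(hy,t,up); b=Rm@BT; return np.array(tip)-b*L+Rm[:,0]*dh,Rm
E
python3 - <<'E'
from tr import *
np.set_printoptions(suppress=True)
q0=[-40.14,10.02,97.22,14.18,93.36,123.59]
P1=pose([480,-317,130],10,90); P2=pose([595,-317,120],10,90); P3=pose([595,-317,47],10,90)
traj([P1,P2,P3],[20,4,4],q0)
plan(*P1)
E
```

```text
2 p [ 438. -195.  142.] tip [383. -49. 124.] end [ 468. -275.  156.] wr [ 444. -311.  489.] q [-40.   3. 102.  13.  88. 115.] dq 4.3 c 7e-21
4 p [ 443. -209.  159.] tip [375. -72. 118.] end [ 479. -283.  184.] wr [ 410. -294.  512.] q [-41.  -4. 106.  14.  83. 106.] dq 4.7 c 5e-28
6 p [ 448. -222.  175.] tip [373. -99. 112.] end [ 488. -289.  212.] wr [ 373. -281.  527.] q [-43. -11. 111.  15.  78.  96.] dq 5.3 c 4e-28
8 p [ 453. -236.  191.] tip [ 375. -128.  107.] end [ 494. -294.  240.] wr [ 334. -274.  534.] q [-46. -18. 115.  19.  74.  84.] dq 6.1 c 2e-28
10 p [ 458. -249.  207.] tip [ 381. -159.  103.] end [ 497. -298.  266.] wr [ 294. -273.  533.] q [-50. -23. 120.  24.  70.  70.] dq 7.1 c 8e-28
12 p [ 463. -263.  223.] tip [ 393. -191.  101.] end [ 498. -301.  292.] wr [ 257. -279.  524.] q [-55. -27. 123.  32.  68.  55.] dq 8.1 c 8e-28
14 p [ 468. -276.  239.] tip [ 409. -224.  102.] end [ 496. -304.  316.] wr [ 223. -292.  509.] q [-61. -29. 126.  41.  67.  37.] dq 8.8 c 2e-28
16 p [ 473. -290.  256.] tip [ 430. -256.  107.] end [ 492. -308.  337.] wr [ 194. -313.  490.] q 
[... 281 characters left out ...]
 442.] q [-75. -17. 125.  67.  78. -14.] dq 7.9 c 9e-27
22 p [ 540. -317.  283.] tip [ 538. -317.  125.] end [ 538. -317.  369.] wr [ 214. -374.  437.] q [-67. -11. 121.  69.  71. -13.] dq 3.6 c 3e-26
24 p [ 597. -317.  278.] tip [ 595. -317.  120.] end [ 595. -317.  364.] wr [ 271. -374.  432.] q [-60.  -6. 116.  71.  64. -12.] dq 3.2 c 8e-25
26 p [ 597. -317.  241.] tip [ 595. -317.   84.] end [ 595. -317.  328.] wr [ 271. -374.  396.] q [-60.  -2. 118.  74.  63. -17.] dq 2.4 c 2e-23
28 p [ 597. -317.  205.] tip [ 595. -317.   47.] end [ 595. -317.  291.] wr [ 271. -374.  359.] q [-60.   1. 118.  76.  62. -22.] dq 2.5 c 4e-23
shift [-0.2068, -0.0134, -0.0608] rot [-1.5298, 1.2453, -0.5568]
```

>>> drive_tool(deltas=[[255, -0.0103, -0.0007, -0.003, -0.0765, 0.0623, -0.0278], [255, -0.0207, -0.0013, -0.0061, -0.153, 0.1245, -0.0557], [255, -0.031, -0.002, -0.0091, -0.2295, 0.1868, -0.0835], [255, -0.0414, -0.0027, -0.0122, -0.306, 0.249, -0.1114], [255, -0.0517, -0.0034, -0.0152, -0.3825, 0.3113, -0.1392], [255, -0.062, -0.004, -0.0182, -0.459, 0.3736, -0.167], [255, -0.0724, -0.0047, -0.0213, -0.5355, 0.4359, -0.1949], [255, -0.0827, -0.0054, -0.0243, -0.612, 0.4981, -0.2227], [255, -0.0931, -0.006, -0.0274, -0.6885, 0.5604, -0.2506], [255, -0.1034, -0.0067, -0.0304, -0.765, 0.6227, -0.2784]])

```text
time: 10.55
tool_pos: [457.7, -249.0, 206.4]
tcp_rot: [-136.0, 63.0, 8.1]
ft_force: [-0.0, 0.1, -1.0]
finger_gap: 13.4
```

```bash
python3 - <<'E'
from tr import *
did([-.1034,-.0067,-.0304],[-.765,.6227,-.2784]); s,Rm=st(); p,Rc=getc(); print(p,R.from_matrix(Rc.T@Rm).as_rotvec(degrees=True))
P1=pose([480,-317,130],10,90)
plan(*P1)
E
```

```text
t 10.55 q [-50.21 -23.14 119.88  24.3   70.04  69.88] p [ 457.7 -249.   206.4] F [-0.   0.1 -1. ] gap 13.4
[ 457.93013626 -249.28719073  207.12969945] [-0.21358294  0.08709056 -0.04462829]
shift [-0.0655, 0.0157, -0.0844] rot [-0.7648, 0.6226, -0.2784]
```

>>> drive_tool(deltas=[[255, -0.0066, 0.0016, -0.0084, -0.0765, 0.0623, -0.0278], [255, -0.0131, 0.0031, -0.0169, -0.153, 0.1245, -0.0557], [255, -0.0197, 0.0047, -0.0253, -0.2295, 0.1868, -0.0835], [255, -0.0262, 0.0063, -0.0338, -0.306, 0.249, -0.1114], [255, -0.0328, 0.0078, -0.0422, -0.3825, 0.3113, -0.1392], [255, -0.0393, 0.0094, -0.0506, -0.459, 0.3736, -0.167], [255, -0.0459, 0.011, -0.0591, -0.5355, 0.4359, -0.1949], [255, -0.0524, 0.0126, -0.0675, -0.612, 0.4981, -0.2227], [255, -0.059, 0.0141, -0.076, -0.6885, 0.5604, -0.2506], [255, -0.0655, 0.0157, -0.0844, -0.765, 0.6227, -0.2784]])

```text
time: 11.38
tool_pos: [481.9, -316.7, 287.2]
tcp_rot: [179.9, 24.8, 10.0]
ft_force: [-0.3, -0.4, -2.1]
finger_gap: 13.5
```

```bash
python3 - <<'E'
from tr import *
did([-.0655,.0157,-.0844],[-.765,.6227,-.2784]); s,Rm=st(); p,Rc=getc(); print(p,R.from_matrix(Rc.T@Rm).as_rotvec(degrees=True)); print(Rc)
P2=pose([595,-317,105],10,90)
plan(*P2)
P2=pose([595,-317,60],10,90)
plan(*P2)
E
```

```text
t 11.38 q [-74.65 -16.36 124.62  67.61  77.79 -14.79] p [ 481.9 -316.7  287.2] F [-0.3 -0.4 -2.1] gap 13.5
[ 482.28097857 -316.61829464  287.96075119] [-0.13324765  0.1708645  -0.02315269]
[[ 8.92559147e-01  1.73774305e-01 -4.16101742e-01]
 [ 1.57429311e-01 -9.84785491e-01 -7.35768189e-02]
 [-4.22556719e-01  1.65052257e-04 -9.06336467e-01]]
shift [0.1132, 0.02, -0.0252] rot [0.0002, -0.0001, 0.0]
shift [0.1322, 0.02, 0.0156] rot [0.0002, -0.0001, 0.0]
```

Move over the mouth at tip height about 105 mm, then look before dipping.

>>> drive_tool(deltas=[[255, 0.011, 0.002, -0.0025, 0, 0, 0], [255, 0.026, 0.0046, -0.0058, 0, 0, 0], [255, 0.041, 0.0073, -0.0091, 0, 0, 0], [255, 0.056, 0.01, -0.0125, 0, 0, 0], [255, 0.071, 0.0126, -0.0158, 0, 0, 0], [255, 0.086, 0.0152, -0.0191, 0, 0, 0], [255, 0.1, 0.0177, -0.0223, 0, 0, 0], [255, 0.109, 0.0193, -0.0243, 0, 0, 0], [255, 0.1132, 0.02, -0.0252, 0, 0, 0], [255, 0.1132, 0.02, -0.0252, 0, 0, 0]])

```text
time: 12.22
tool_pos: [597.5, -315.9, 261.8]
tcp_rot: [-179.9, 25.0, 10.1]
ft_force: [0.1, 0.9, -1.3]
finger_gap: 13.5
```

```bash
python3 - <<'E'
from tr import *
did([.1132,.02,-.0252],[0,0,0]); s,Rm=st(); p,Rc=getc(); print(p,R.from_matrix(Rc.T@Rm).as_rotvec(degrees=True))
snap("scene","s5"); snap("side","d5"); crop("s5",270,130,430,290,3.7,"c10"); crop("d5",270,110,430,310,3,"c11")
E
```

```text
t 12.22 q [-60.31  -4.25 116.91  72.22  63.68 -13.98] p [ 597.5 -315.9  261.8] F [ 0.1  0.9 -1.3] gap 13.5
[ 597.27992403 -316.63887064  262.97031062] [ 0.06564534 -0.04774696 -0.09064338]
```

View pics/c10.png

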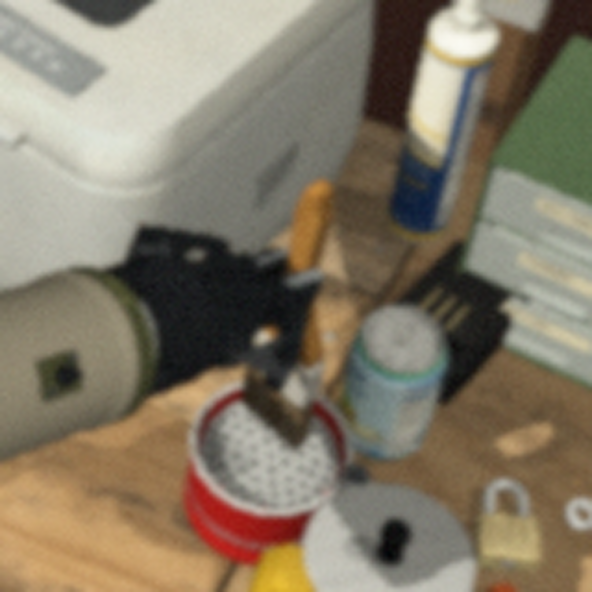

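View pics/c11.png

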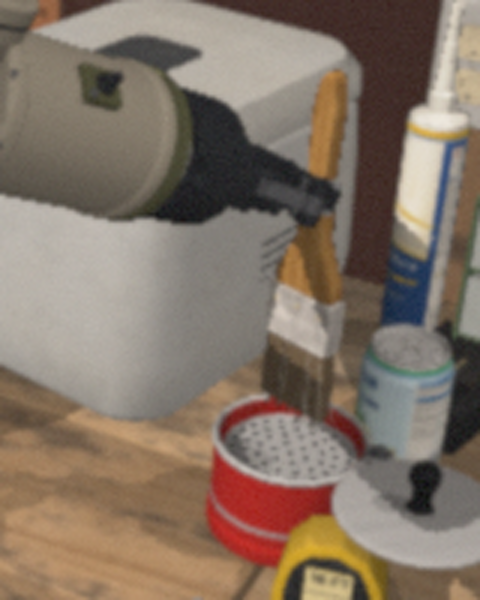

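```bash
python3 - <<'E'
from tr import *
for n,uv in(("s5",(270+277/3.7,130+418/3.7)),("d5",(270+295/3,110+403/3))):
    s=load(n); print(n,uv,proj(s,[[595,-317,105],[595,-317,104]]),onz(s,[uv],104))
# triangulate
P=[]
import numpy as np
from scipy.optimize import least_squares
o=least_squares(lambda X:np.r_[proj(load("s5"),X)[0]-(270+277/3.7,130+418/3.7),proj(load("d5"),X)[0]-(270+295/3,110+403/3)],[595,-317,105]); print(o.x,o.fun)
P3=pose([595,-317,66],10,90); plan(*P3); P3=pose([595,-317,46],10,90);plan(*P3)
E
```

```text
s5 (344.86486486486484, 242.97297297297297) [[343.94908529 243.19156881]
 [343.90874028 243.41662711]] [[ 597.80945152 -317.12277903  104.        ]]
d5 (368.3333333333333, 244.33333333333334) [[368.11691913 244.23095672]
 [368.07080434 244.63509664]] [[ 596.19549804 -316.37574238  104.        ]]
[ 597.2758598  -316.22121963  103.48962468] [-0.40710044 -0.0551555   0.33902714  0.02868529]
shift [0.0165, -0.0, 0.0354] rot [0.0002, -0.0001, 0.0]
shift [0.0249, -0.0001, 0.0535] rot [0.0002, -0.0001, 0.0]
```

>>> drive_tool(deltas=[[255, 0.003, 0, 0.0065, 0, 0, 0], [255, 0.007, 0, 0.015, 0, 0, 0], [255, 0.011, 0, 0.0236, 0, 0, 0], [255, 0.015, 0, 0.032, 0, 0, 0], [255, 0.018, 0, 0.0386, 0, 0, 0], [255, 0.02, 0, 0.0429, 0, 0, 0], [255, 0.0216, 0, 0.0463, 0, 0, 0], [255, 0.0228, 0, 0.0489, 0, 0, 0], [255, 0.024, 0, 0.0515, 0, 0, 0], [255, 0.024, 0, 0.0515, 0, 0, 0]])

```text
time: 13.15
tool_pos: [599.0, -317.4, 210.8]
tcp_rot: [179.8, 24.6, 10.0]
ft_force: [-1.2, 2.4, 14.6]
finger_gap: 13.4
```

```bash
python3 - <<'E'
from tr import *
did([.024,0,.0515],[0,0,0]); s,Rm=st(); p,Rc=getc(); print(p,R.from_matrix(Rc.T@Rm).as_rotvec(degrees=True),s['wrist_torque'])
snap("scene","s6"); snap("side","d6"); crop("s6",300,190,400,290,6,"c12"); crop("d6",320,170,420,290,5,"c13")
E
```

```text
t 13.15 q [-60.34   1.25 118.03  75.98  61.93 -21.62] p [ 599.  -317.4  210.8] F [-1.2  2.4 14.6] gap 13.4
[ 597.27210384 -316.64977336  206.15262129] [-0.1816102   0.37480935  0.00920466] [ 0.8245373  -1.47853494  0.55276974]
```

View pics/c12.png

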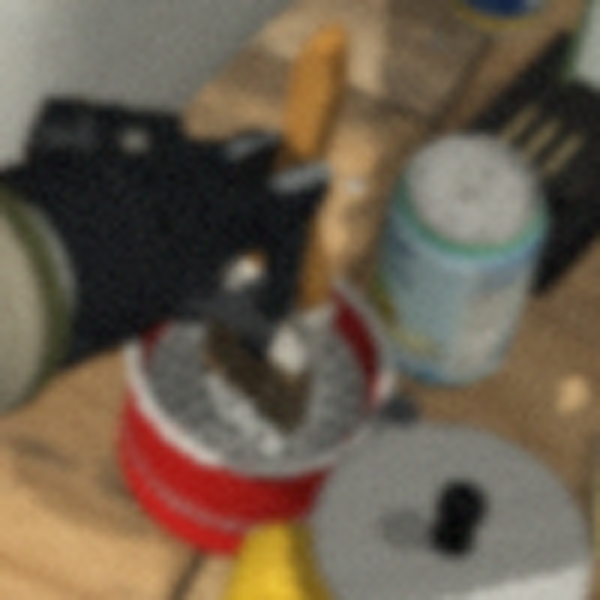

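View pics/c13.png

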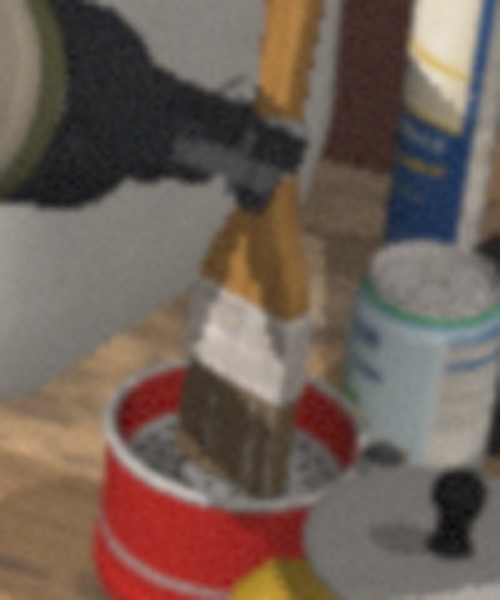

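>>> drive_tool(deltas=[[255, -0.004, 0, -0.0086, 0, 0, 0], [255, -0.01, 0, -0.0215, 0, 0, 0], [255, -0.022, 0, -0.047, 0, 0, 0], [255, -0.034, 0, -0.073, 0, 0, 0], [255, -0.046, 0, -0.0986, 0, 0, 0], [255, -0.058, 0, -0.124, 0, 0, 0], [255, -0.07, 0, -0.15, 0, 0, 0], [255, -0.08, 0, -0.1716, 0, 0, 0], [255, -0.085, 0, -0.182, 0, 0, 0], [255, -0.085, 0, -0.182, 0, 0, 0]])

```text
time: 14.08
tool_pos: [597.6, -317.3, 411.2]
tcp_rot: [179.6, 24.9, 9.9]
ft_force: [0.0, -0.3, -1.0]
finger_gap: 13.5
```

```bash
python3 - <<'E'
from tr import *
did([-.085,0,-.182],[0,0,0]); s,Rm=st(); p,Rc=getc(); print(p)
snap("side","d7"); snap("scene","s7")
def draw(tag,x0,y0,x1,y1,k,out,c,yaw):
    s=load(tag); f=s["frame"][y0:y1,x0:x1]; f=cv2.resize(f,None,fx=k,fy=k,interpolation=cv2.INTER_CUBIC)
    a=np.radians(yaw); ex=np.array([np.cos(a),np.sin(a),0]); ey=np.array([-ex[1],ex[0],0])
    def poly(pts,col):
        uv=(proj(s,pts)-[x0,y0]+.5)*k; cv2.polylines(f,[uv.astype(int)],True,col,1,cv2.LINE_AA)
    rect=lambda cc,hx,hy,z:[np.array([cc[0],cc[1],z])+sx*hx*ex+sy*hy*ey for sx,sy in((-1,-1),(1,-1),(1,1),(-1,1))]
    poly(rect(c,90,130,22),(0,255,0)); poly(rect(c,90,130,0),(0,160,0))
    cv2.imwrite(f"pics/{out}.png",f)
draw("scene0",130,130,260,220,6,"c14",(404,181),22)
draw("side0",130,160,260,240,6,"c15",(404,181),22)
E
```

```text
t 14.08 q [-60.38 -13.49 108.79  65.44  69.86   3.16] p [ 597.6 -317.3  411.2] F [ 0.  -0.3 -1. ] gap 13.5
[ 597.13509339 -316.64028373  407.02317946]
```

View pics/c14.png

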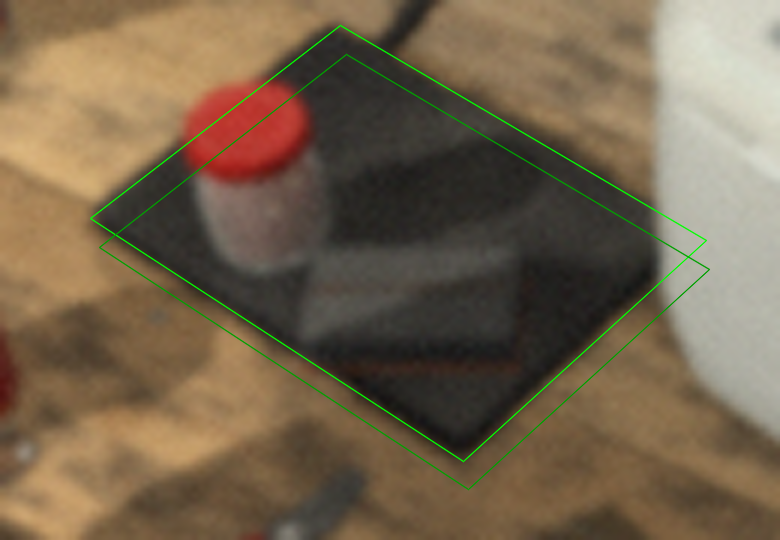

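View pics/c15.png

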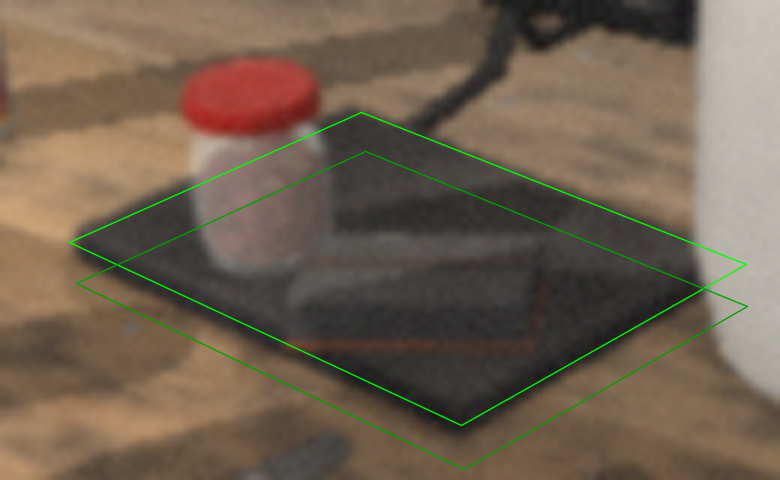

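View pics/s7.png

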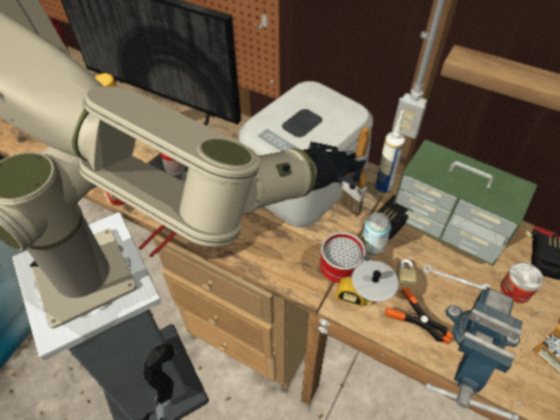

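```bash
python3 - <<'E'
from tr import *
np.set_printoptions(precision=1,suppress=True)
s=load("scene0"); d=load("side0")
c2=lambda u,v:(130+u/6,130+v/6); c5=lambda u,v:(130+u/6,160+v/6)
a=np.radians(22); E=np.array([[np.cos(a),np.sin(a)],[-np.sin(a),np.cos(a)]])
def f(P): print(P[:,:2], "tray", (P[:,:2]-[404,181])@E.T)
print("bottom near edge scene"); f(onz(s,[c2(308,368),c2(520,370)],22))
print("side"); f(onz(d,[c5(293,347),c5(535,347)],22))
print("top scene");f(onz(s,[c2(318,248),c2(516,248),c2(517,335),c2(300,335)],49))
print("top side");f(onz(d,[c5(332,237),c5(548,240),c5(535,300),c5(293,295)],49))
print("jar lid");f(np.r_[onz(s,[c2(248,118)],107),onz(d,[c5(251,80)],107)])
print("jar bottom near");f(np.r_[onz(s,[c2(265,272)],22),onz(d,[c5(260,272)],22)])
m=lambda *z:None
print("maker bottom corner, left", onz(s,[(300,222),(243,188),(370,150)],[0,0,0]))
crop("d7",140,130,300,260,5,"c16")
E
```

```text
bottom near edge scene
[[328.9 115.7]
 [417.6  61.9]] tray [[ -94.1  -32.4]
 [ -32.  -115.5]]
side
[[330.2 120.3]
 [421.8  68.7]] tray [[ -91.2  -28.6]
 [ -25.5 -110.8]]
top scene
[[358.4 161.7]
 [442.6 112.1]
 [418.5  60.6]
 [328.6 113.6]] tray [[ -49.5   -0.8]
 [  10.   -78.3]
 [ -31.6 -117.1]
 [ -95.1  -34.2]]
top side
[[364.7 159.7]
 [447.5 110. ]
 [420.8  62.1]
 [332.  117.1]] tray [[ -44.4   -5. ]
 [  13.7  -82.2]
 [ -29.  -116.5]
 [ -90.7  -32.3]]
jar lid
[[349.9 204.2]
 [352.  213.8]] tray [[-41.4  41.8]
 [-35.9  49.9]]
jar bottom near
[[335.  185.2]
 [339.6 193.1]] tray [[-62.4  29.8]
 [-55.2  35.3]]
maker bottom corner, left [[ 578.9 -142.3    0. ]
 [ 498.1   52.6    0. ]
 [ 924.9  -12.6    0. ]]
```

View pics/c16.png

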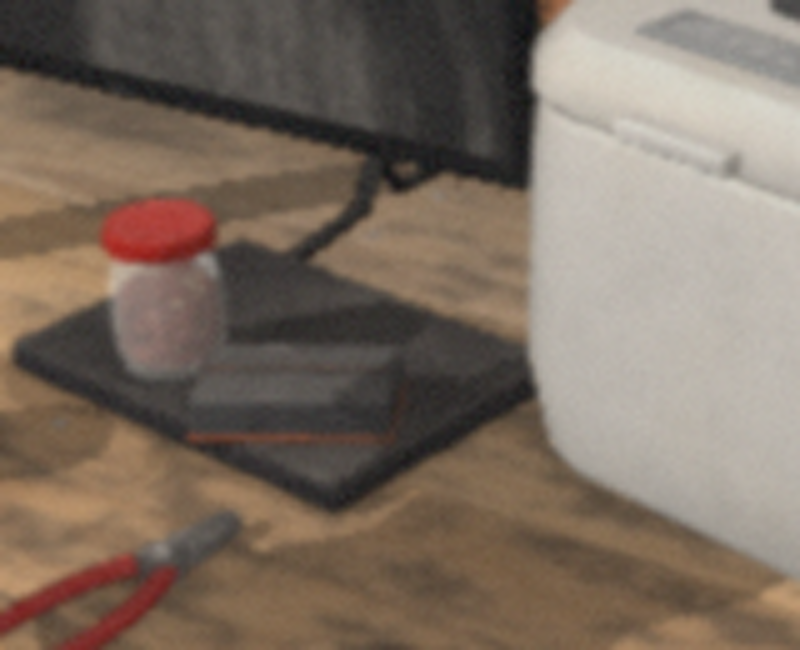

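```bash
python3 - <<'E'
from tr import *
np.set_printoptions(precision=1,suppress=True)
s=load("scene0"); d=load("side0")
a=np.radians(22); E=np.array([[np.cos(a),np.sin(a)],[-np.sin(a),np.cos(a)]])
def tri(u,v):
    o=least_squares(lambda X:np.r_[proj(s,X)[0]-u,proj(d,X)[0]-v],[450,150,100]); print(o.x,o.fun,"tray",E@(o.x[:2]-[404,181]))
tri((238,118),(245,165))
tri((105,80),(110,114))
for hy in(112,):
  ey=np.array([-np.sin(a),np.cos(a)]);ex=np.array([np.cos(a),np.sin(a)])
  tipxy=np.array([404,181])+54*ex-108*ey
  P=pose([*tipxy,33],hy,0); print(P, "grip tray y",51)
  seeds=[[a,10,100,c,d_,e] for a in(10,40,) for c in(-60,-20,20,) for d_ in(40,80) for e in(0,40,90)]
  q,c=ik(*P,x,seeds); print(q,c,"wrist",P[0]-P[1][:,0]*365)
  for z in(80,150): q,c=ik(P[0]+[0,0,z],P[1],x,[q]); print(q,c)
E
```

```text
[607.  292.3  46.6] [-0.3  0.   0.3  0. ] tray [230.   27.1]
[265.5 470.3 212.6] [-0.6  0.1  0.6 -0. ] tray [-20.1 320.1]
(array([435.4, 247.5,  30.7]), array([[ 0.2,  0.9,  0.3],
       [-0.4,  0.4, -0.8],
       [-0.9,  0. ,  0.4]])) grip tray y 51
[ 40.6  12.9 105.3 -24.9  71.9  28.5] 3.5668079025486137e-28 wrist [377.6 390.6 361.5]
[ 40.6   6.2 103.4 -24.   79.8  24.8] 4.1570044476192337e-23
[ 40.6   1.9 100.1 -23.7  86.7  21.8] 7.012816759763431e-26
```

```bash
cat >> tr.py <<'E'
def slerp(R0,R1,a): return R0@R.from_rotvec(R.from_matrix(R0.T@R1).as_rotvec()*a).as_matrix()
def placepose(z=33,c=54,ty=-108,hy=112):
    a=np.radians(22); ey=np.array([-np.sin(a),np.cos(a)]);ex=np.array([np.cos(a),np.sin(a)])
    t=np.array([404,181])+c*ex+ty*ey
    return pose([*t,z],hy,0)
E
python3 - <<'E'
from tr import *
np.set_printoptions(suppress=True)
q0=[-60.38,-13.49,108.79,65.44,69.86,3.16]
p0,R0=getc(); P=placepose(); 
print(R.from_matrix(R0.T@P[1]).magnitude()*57.3)
A=(np.array([440,-240,410.]),slerp(R0,P[1],.35)); B=(np.array([425,40,330.]),slerp(R0,P[1],.85)); Cc=(P[0]+[0,0,110],P[1])
traj([A,B,Cc],[8,10,7],q0,show=1)
E
```

```text
127.15473598505564
1 p [ 577. -307.  407.] tip [ 570. -318.  250.] end [ 578. -302.  493.] wr [ 261. -373.  578.] q [-61. -15. 109.  62.  73.   1.] dq 3.5 c 9e-22
2 p [ 558. -297.  408.] tip [ 545. -320.  252.] end [ 561. -286.  493.] wr [ 253. -370.  594.] q [-62. -17. 108.  59.  77.  -1.] dq 3.4 c 6e-23
3 p [ 538. -288.  408.] tip [ 522. -322.  255.] end [ 544. -271.  492.] wr [ 245. -365.  611.] q [-63. -19. 108.  56.  80.  -4.] dq 3.2 c 4e-24
4 p [ 519. -278.  409.] tip [ 499. -323.  258.] end [ 526. -255.  491.] wr [ 237. -358.  627.] q [-63. -20. 108.  52.  83.  -7.] dq 3.1 c 2e-25
5 p [ 499. -269.  409.] tip [ 476. -325.  263.] end [ 508. -240.  489.] wr [ 231. -350.  643.] q [-64. -22. 108.  49.  86.  -9.] dq 3.1 c 4e-26
6 p [ 479. -259.  409.] tip [ 455. -326.  268.] end [ 489. -224.  487.] wr [ 225. -340.  659.] q [-64. -24. 108.  46.  88. -12.] dq 3.1 c 2e-27
7 p [ 460. -250.  410.] tip [ 435. -327.  274.] end [ 470. -209.  485.] wr [ 220. -328.  673.] q [-64. -27. 108.  43.  91. -15.] dq 3.1 c 6e-28
8 p [ 440. -240.  410.] tip [ 415. -328.  281.] end [ 451. -194.  482.] w
[... 1696 characters left out ...]
111. -19.  88.  10.] dq 5.1 c 3e-28
21 p [429. 129. 249.] tip [472. -23. 235.] end [406. 211. 260.] wr [362. 235. 592.] q [ 26. -20. 111. -20.  87.  13.] dq 4.7 c 3e-29
22 p [431. 159. 222.] tip [477.   8. 212.] end [405. 240. 231.] wr [366. 274. 562.] q [ 30. -14. 110. -21.  85.  16.] dq 5.3 c 7e-28
23 p [432. 188. 195.] tip [483.  39. 189.] end [405. 269. 201.] wr [370. 313. 532.] q [ 34.  -8. 108. -22.  84.  19.] dq 5.8 c 6e-29
24 p [434. 218. 168.] tip [489.  70. 166.] end [404. 298. 172.] wr [374. 352. 502.] q [ 38.  -2. 105. -23.  83.  22.] dq 6.2 c 2e-29
25 p [435. 248. 141.] tip [495. 101. 143.] end [403. 327. 143.] wr [378. 391. 472.] q [ 41.   4. 102. -24.  83.  24.] dq 6.4 c 3e-28
```

```bash
python3 - <<'E'
from tr import *
np.set_printoptions(suppress=True)
q0=[-60.38,-13.49,108.79,65.44,69.86,3.16]
p0,R0=getc(); P=placepose(ty=-103); 
A=(np.array([440,-240,410.]),slerp(R0,P[1],.35)); B=(np.array([420,40,350.]),slerp(R0,P[1],.85)); Cc=(P[0]+[0,0,300],P[1])
q=traj([A,B,Cc,(P[0]+[0,0,30],P[1]),P],[9,10,8,8,3],q0,show=3)
print("A from cur");sh,rv=plan(*A)
print("B from A");plan(*B,c=A); 
for i in range(1,10): print(i,np.round(np.r_[sh,rv]*i/9,3).tolist())
E
```

```text
3 p [ 545. -291.  408.] tip [ 529. -321.  254.] end [ 550. -276.  493.] wr [ 247. -367.  605.] q [-63. -18. 108.  57.  79.  -3.] dq 2.9 c 6e-25
6 p [ 492. -266.  409.] tip [ 469. -325.  265.] end [ 502. -234.  489.] wr [ 229. -347.  648.] q [-64. -23. 108.  48.  87. -10.] dq 2.8 c 3e-27
9 p [ 440. -240.  410.] tip [ 415. -328.  281.] end [ 451. -194.  482.] wr [ 215. -314.  688.] q [-63. -29. 108.  40.  93. -18.] dq 2.8 c 8e-26
12 p [ 434. -156.  392.] tip [ 416. -275.  290.] end [442. -93. 450.] wr [ 259. -202.  709.] q [-47. -37. 111.  26.  91. -18.] dq 6.3 c 3e-28
15 p [428. -72. 374.] tip [ 426. -213.  304.] end [428.   4. 415.] wr [301. -73. 716.] q [-23. -40. 112.   8.  90. -11.] dq 8.6 c 9e-28
18 p [422.  12. 356.] tip [ 443. -140.  319.] end [410.  94. 380.] wr [333.  69. 705.] q [  3. -35. 110. -10.  91.  -2.] dq 8.5 c 9e-29
19 p [420.  40. 350.] tip [ 450. -113.  323.] end [403. 123. 368.] wr [341. 118. 698.] q [ 11. -32. 109. -15.  93.   1.] dq 7.9 c 5e-28
22 p [425. 120. 343.] tip [466. -32. 328.] end [403. 202. 355.] wr [356. 222. 686.] q [ 25. -22. 103. -20.  95.   9.] 
[... 706 characters left out ...]
[493. 106.  33.] end [401. 332.  33.] wr [376. 395. 362.] q [ 41.  13. 105. -25.  72.  29.] dq 1.0 c 9e-29
A from cur
shift [-0.1294, -0.1028, 0.057] rot [-0.6333, -0.386, -0.2306]
B from A
shift [0.0899, -0.2245, -0.1547] rot [-0.9048, -0.5514, -0.3294]
1 [-0.014, -0.011, 0.006, -0.07, -0.043, -0.026]
2 [-0.029, -0.023, 0.013, -0.141, -0.086, -0.051]
3 [-0.043, -0.034, 0.019, -0.211, -0.129, -0.077]
4 [-0.058, -0.046, 0.025, -0.281, -0.172, -0.102]
5 [-0.072, -0.057, 0.032, -0.352, -0.214, -0.128]
6 [-0.086, -0.069, 0.038, -0.422, -0.257, -0.154]
7 [-0.101, -0.08, 0.044, -0.493, -0.3, -0.179]
8 [-0.115, -0.091, 0.051, -0.563, -0.343, -0.205]
9 [-0.129, -0.103, 0.057, -0.633, -0.386, -0.231]
```

>>> drive_tool(deltas=[[255, -0.008, -0.006, 0.003, -0.04, -0.024, -0.015], [255, -0.022, -0.017, 0.009, -0.107, -0.065, -0.039], [255, -0.036, -0.029, 0.016, -0.176, -0.107, -0.064], [255, -0.05, -0.04, 0.022, -0.246, -0.15, -0.09], [255, -0.065, -0.051, 0.029, -0.317, -0.193, -0.115], [255, -0.079, -0.063, 0.035, -0.387, -0.236, -0.141], [255, -0.093, -0.074, 0.041, -0.457, -0.279, -0.167], [255, -0.107, -0.085, 0.047, -0.525, -0.32, -0.192], [255, -0.119, -0.095, 0.053, -0.585, -0.357, -0.213], [255, -0.129, -0.103, 0.057, -0.633, -0.386, -0.231]])

```text
time: 15.02
tool_pos: [439.3, -239.0, 407.2]
tcp_rot: [148.4, 49.7, 18.5]
ft_force: [0.3, -0.2, -1.0]
finger_gap: 13.3
```

```bash
python3 - <<'E'
from tr import *
did([-.129,-.103,.057],[-.633,-.386,-.231]); s,Rm=st(); p,Rc=getc(); print(p)
P=placepose(ty=-103)
from h import getc
R0=Rc; B=(np.array([420,40,350.]),slerp(R0,P[1],.77)); sh,rv=plan(*B)
for i in range(1,11): print(i,np.round(np.r_[sh,rv]*i/10,3).tolist())
E
```

```text
t 15.02 q [-63.25 -28.81 107.94  39.86  93.01 -18.34] p [ 439.3 -239.   407.2] F [ 0.3 -0.2 -1. ] gap 13.3
[ 440.37841073 -239.7096379   409.8548172 ]
shift [0.0896, -0.2245, -0.1543] rot [-0.9057, -0.5523, -0.3295]
1 [0.009, -0.022, -0.015, -0.091, -0.055, -0.033]
2 [0.018, -0.045, -0.031, -0.181, -0.11, -0.066]
3 [0.027, -0.067, -0.046, -0.272, -0.166, -0.099]
4 [0.036, -0.09, -0.062, -0.362, -0.221, -0.132]
5 [0.045, -0.112, -0.077, -0.453, -0.276, -0.165]
6 [0.054, -0.135, -0.093, -0.543, -0.331, -0.198]
7 [0.063, -0.157, -0.108, -0.634, -0.387, -0.231]
8 [0.072, -0.18, -0.123, -0.725, -0.442, -0.264]
9 [0.081, -0.202, -0.139, -0.815, -0.497, -0.297]
10 [0.09, -0.224, -0.154, -0.906, -0.552, -0.329]
```

>>> drive_tool(deltas=[[255, 0.009, -0.022, -0.015, -0.091, -0.055, -0.033], [255, 0.018, -0.045, -0.031, -0.181, -0.11, -0.066], [255, 0.027, -0.067, -0.046, -0.272, -0.166, -0.099], [255, 0.036, -0.09, -0.062, -0.362, -0.221, -0.132], [255, 0.045, -0.112, -0.077, -0.453, -0.276, -0.165], [255, 0.054, -0.135, -0.093, -0.543, -0.331, -0.198], [255, 0.063, -0.157, -0.108, -0.634, -0.387, -0.231], [255, 0.072, -0.18, -0.123, -0.725, -0.442, -0.264], [255, 0.081, -0.202, -0.139, -0.815, -0.497, -0.297], [255, 0.09, -0.224, -0.154, -0.906, -0.552, -0.329]])

```text
time: 15.85
tool_pos: [420.1, 34.4, 348.3]
tcp_rot: [43.7, 73.0, -40.4]
ft_force: [1.0, -0.8, -2.3]
finger_gap: 13.6
```

```bash
python3 - <<'E'
from tr import *
did([.09,-.224,-.154],[-.906,-.552,-.329]); s,Rm=st(); p,Rc=getc(); print(p)
P=placepose(ty=-103)
sh,rv=plan(P[0]+[0,0,300],P[1])
for i in range(1,9): print(i,np.round(np.r_[sh,rv]*i/8,3).tolist())
E
```

```text
t 15.85 q [  8.66 -33.14 109.56 -12.75  92.2    0.91] p [420.1  34.4 348.3] F [ 1.  -0.8 -2.3] gap 13.6
[420.40809231  39.5216792  349.66297447]
shift [-0.0249, 0.043, -0.208] rot [-0.2704, -0.1648, -0.099]
1 [-0.003, 0.005, -0.026, -0.034, -0.021, -0.012]
2 [-0.006, 0.011, -0.052, -0.068, -0.041, -0.025]
3 [-0.009, 0.016, -0.078, -0.101, -0.062, -0.037]
4 [-0.012, 0.021, -0.104, -0.135, -0.082, -0.049]
5 [-0.016, 0.027, -0.13, -0.169, -0.103, -0.062]
6 [-0.019, 0.032, -0.156, -0.203, -0.124, -0.074]
7 [-0.022, 0.038, -0.182, -0.237, -0.144, -0.087]
8 [-0.025, 0.043, -0.208, -0.27, -0.165, -0.099]
```

>>> drive_tool(deltas=[[255, -0.003, 0.005, -0.026, -0.034, -0.021, -0.012], [255, -0.006, 0.011, -0.052, -0.068, -0.041, -0.025], [255, -0.009, 0.016, -0.078, -0.101, -0.062, -0.037], [255, -0.012, 0.021, -0.104, -0.135, -0.082, -0.049], [255, -0.016, 0.027, -0.13, -0.169, -0.103, -0.062], [255, -0.019, 0.032, -0.156, -0.203, -0.124, -0.074], [255, -0.022, 0.038, -0.182, -0.237, -0.144, -0.087], [255, -0.0245, 0.042, -0.2, -0.26, -0.16, -0.096], [255, -0.025, 0.043, -0.208, -0.27, -0.165, -0.099], [255, -0.025, 0.043, -0.208, -0.27, -0.165, -0.099]])

```text
time: 16.68
tool_pos: [440.4, 247.0, 336.7]
tcp_rot: [3.4, 66.6, -66.6]
ft_force: [0.2, -0.8, -1.3]
finger_gap: 13.6
```

```bash
python3 - <<'E'
from tr import *
did([-.025,.043,-.208],[-.27,-.165,-.099]); s,Rm=st(); p,Rc=getc(); print(p)
P=placepose(ty=-103)
plan(P[0]+[0,0,60],P[1]); print(P[0])
snap("wrist","w8"); snap("side","d8"); snap("scene","s8")
E
```

```text
t 16.68 q [ 39.35  -3.02  88.24 -22.9  100.7   16.27] p [440.4 247.  336.7] F [ 0.2 -0.8 -1.3] gap 13.6
[433.49555018 252.15408544 330.84335007]
shift [0.2176, -0.0, -0.1015] rot [-0.0004, 0.0001, 0.0001]
[433.48574788 252.17143983  30.73423053]
```

View pics/w8.png

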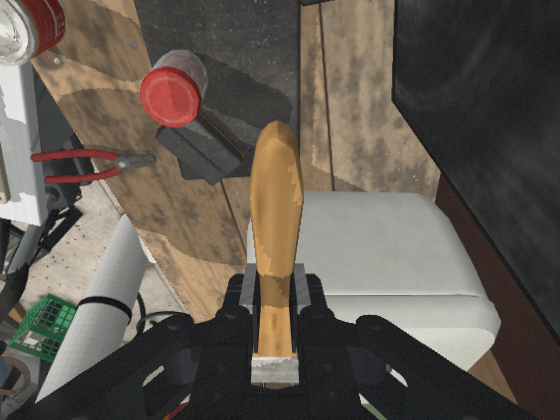

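View pics/d8.png

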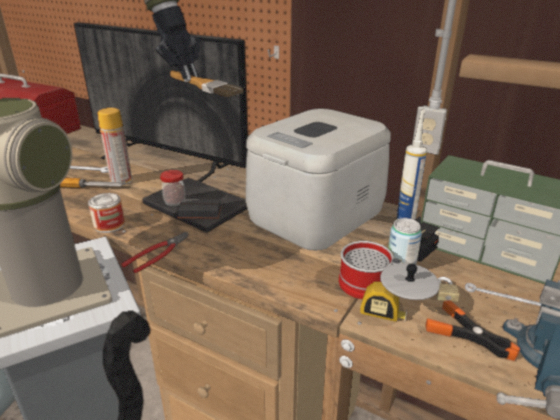

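>>> drive_tool(deltas=[[255, 0, 0, 0, 0, 0, 0], [255, 0.018, 0, -0.0084, 0, 0, 0], [255, 0.048, 0, -0.0224, 0, 0, 0], [255, 0.08, 0, -0.0373, 0, 0, 0], [255, 0.112, 0, -0.0522, 0, 0, 0], [255, 0.144, 0, -0.0672, 0, 0, 0], [255, 0.174, 0, -0.0812, 0, 0, 0], [255, 0.2, 0, -0.0933, 0, 0, 0], [255, 0.2176, 0, -0.1015, 0, 0, 0], [255, 0.2176, 0, -0.1015, 0, 0, 0]])

```text
time: 17.67
tool_pos: [443.3, 252.1, 96.0]
tcp_rot: [3.4, 66.6, -67.0]
ft_force: [-1.7, -0.3, -1.8]
finger_gap: 13.6
```

```bash
python3 - <<'E'
from tr import *
did([.2176,0,-.1015],[0,0,0]); s,Rm=st(); p,Rc=getc(); print(p,R.from_matrix(Rc.T@Rm).as_rotvec(degrees=True))
snap("wrist","w9"); snap("side","d9"); snap("scene","s9"); crop("d9",120,90,280,230,5,"c17"); crop("s9",120,60,280,230,4,"c18")
E
```

```text
t 17.67 q [ 39.56   7.44 103.28 -23.02  77.36  26.6 ] p [443.3 252.1  96. ] F [-1.7 -0.3 -1.8] gap 13.6
[433.51647393 252.1611482   90.73502136] [2.40282774 1.56937726 0.38709676]
```

View pics/w9.png

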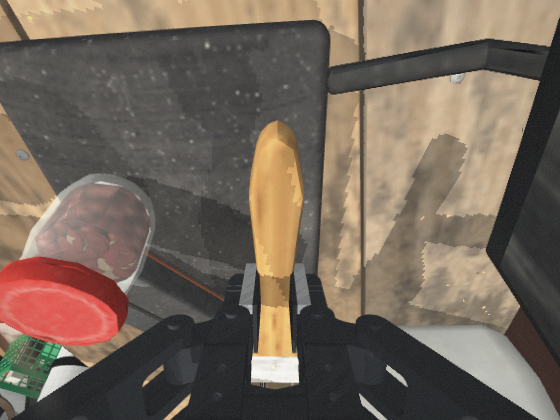

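View pics/c17.png

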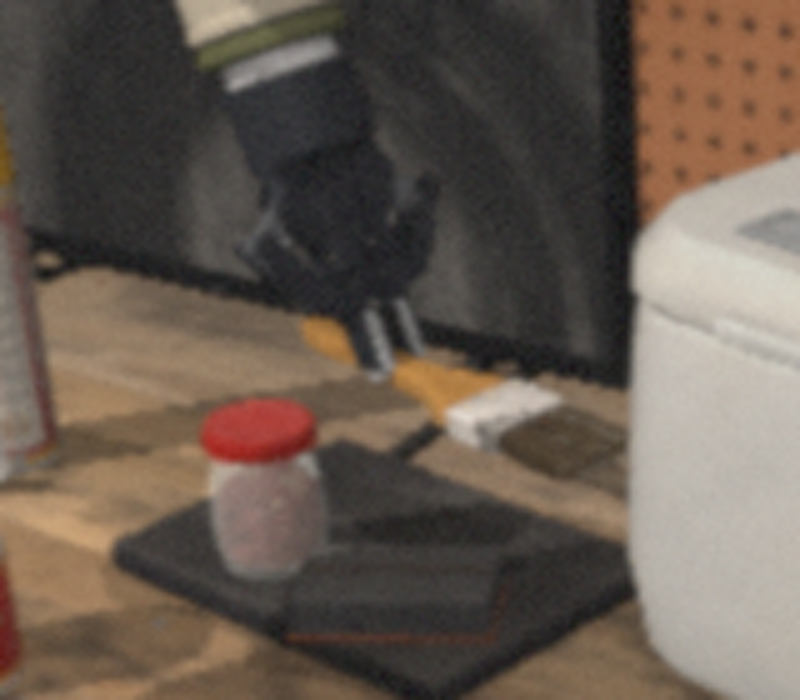

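View pics/c18.png

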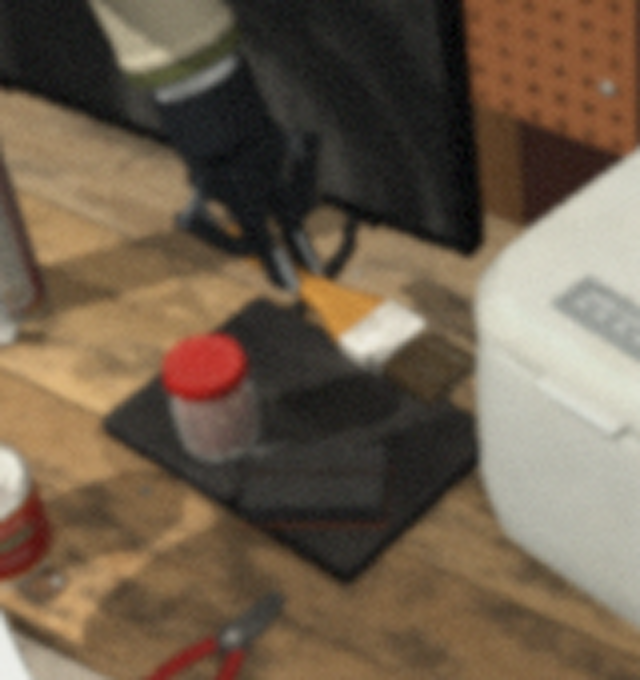

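```bash
python3 - <<'E'
from tr import *
s,Rm=st(); setc(s['tool_pos'],Rm); print(s['tool_pos'])
P=placepose(ty=-103)
plan(P[0]+[0,0,25],P[1]); plan(P[0]+[0,0,0],P[1]); 
b=Rm@BT; print("b",b)
E
```

```text
t 17.82 q [ 39.6    7.15 102.86 -23.06  77.54  26.53] p [446.6 254.9 102.2] F [-0.2  0.  -0.1] gap 13.4
[446.64925359 254.91589938 102.21293161]
shift [0.0415, -0.0148, -0.02] rot [-0.0452, -0.0292, -0.0152]
shift [0.0645, -0.0156, -0.0298] rot [-0.0452, -0.0292, -0.0152]
b [ 0.34264861 -0.93899153 -0.02977966]
```

>>> drive_tool(deltas=[[255, 0, 0, 0, 0, 0, 0], [255, 0.002, -0.002, -0.001, -0.01, -0.006, -0.003], [255, 0.006, -0.004, -0.003, -0.02, -0.012, -0.006], [255, 0.012, -0.008, -0.006, -0.03, -0.018, -0.01], [255, 0.02, -0.0115, -0.01, -0.04, -0.024, -0.013], [255, 0.025, -0.0148, -0.012, -0.0452, -0.0292, -0.0152], [255, 0.03, -0.0148, -0.015, -0.0452, -0.0292, -0.0152], [255, 0.03, -0.0148, -0.015, -0.0452, -0.0292, -0.0152], [255, 0.03, -0.0148, -0.015, -0.0452, -0.0292, -0.0152], [255, 0.03, -0.0148, -0.015, -0.0452, -0.0292, -0.0152]])

```text
time: 18.65
tool_pos: [432.3, 252.2, 66.6]
tcp_rot: [-0.3, 65.0, -68.2]
ft_force: [0.4, 0.2, -0.8]
finger_gap: 13.5
```

```bash
python3 - <<'E'
from tr import *
did([.03,-.0148,-.015],[-.0452,-.0292,-.0152]); s,Rm=st(); p,Rc=getc(); print(p,R.from_matrix(Rc.T@Rm).as_rotvec(degrees=True),s['qd'])
snap("side","d10"); s,Rm=st();print(s['qd'])
snap("scene","s10"); s,Rm=st()
P=placepose(ty=-103)
plan(*P,c=(s['tool_pos'],Rm)); print(P[0],Rm@BT, P[1]@BT)
E
```

```text
t 18.65 q [ 41.13   9.97 104.41 -24.32  75.73  27.25] p [432.3 252.2  66.6] F [ 0.4  0.2 -0.8] gap 13.5
[433.11149013 252.0280317   68.26548427] [-0.09018209 -0.02332796 -0.07810513] [-0.01649664 -0.36902476 -0.35416946  0.04044284  0.09582615 -0.04581326]
t 18.7 q [ 41.13   9.95 104.39 -24.32  75.73  27.24] p [432.5 252.3  66.8] F [ 0.   0.3 -0.9] gap 13.3
[-0.01495537 -0.36110466 -0.14260661  0.12995979  0.06045816  0.01903554]
t 18.75 q [ 41.12   9.94 104.39 -24.32  75.73  27.24] p [432.6 252.3  67. ] F [-0.4 -0.  -0. ] gap 13.4
shift [0.033, 0.0008, -0.0149] rot [0.0011, 0.0001, 0.0008]
[433.48574788 252.17143983  30.73423053] [ 3.75242627e-01 -9.26926623e-01  7.94817606e-05] [ 3.74606593e-01 -9.27183855e-01  5.97800648e-17]
```

```bash
python3 - <<'E'
from tr import *
np.set_printoptions(precision=1,suppress=True)
c=np.array([404,181]);a=np.radians(22); ex=np.array([np.cos(a),np.sin(a)]);ey=np.array([-ex[1],ex[0]])
s,Rm=st(); b=Rm@BT; g=s['tool_pos']-Rm[:,0]*2.5; tip=g+b*159; side=Rm[:,1]
outl=[tip+27*side,tip-27*side,tip-b*45-27*side,tip-b*45+27*side]
g0=[np.array([*(np.array(o[:2])),22]) for o in outl]
for tag,(x0,y0,x1,y1),k,out in(("d10",(140,130,270,230),6,"c19"),("s10",(130,110,260,220),6,"c20")):
    S=load(tag); f=cv2.resize(S["frame"][y0:y1,x0:x1],None,fx=k,fy=k,interpolation=cv2.INTER_CUBIC)
    for pts,col in((outl,(0,255,0)),(g0,(0,255,255))):
        uv=(proj(S,pts)-[x0,y0]+.5)*k; cv2.polylines(f,[uv.astype(int)],True,col,1,cv2.LINE_AA)
    cv2.imwrite(f"pics/{out}.png",f)
E
```

```text
t 18.75 q [ 41.1   9.9 104.4 -24.3  75.7  27.2] p [432.6 252.3  67. ] F [-0.4 -0.  -0. ] gap 13.4
```

View pics/c19.png

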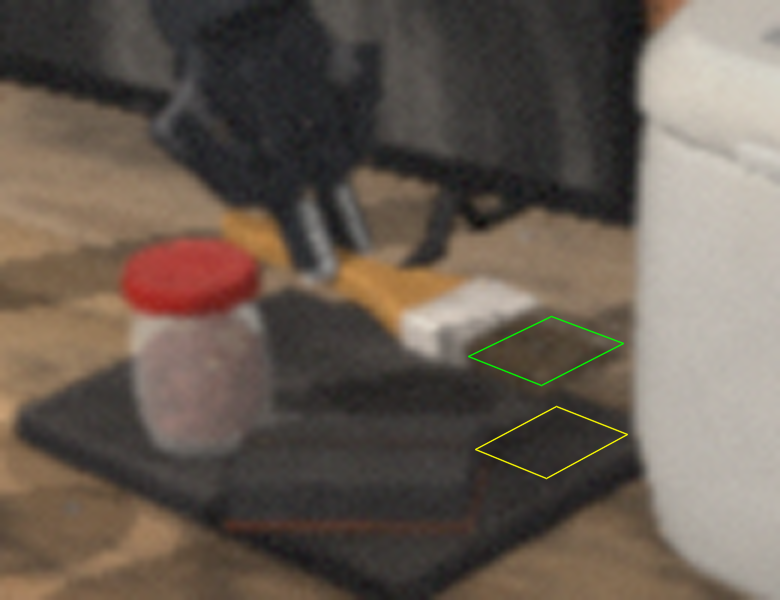

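View pics/c20.png

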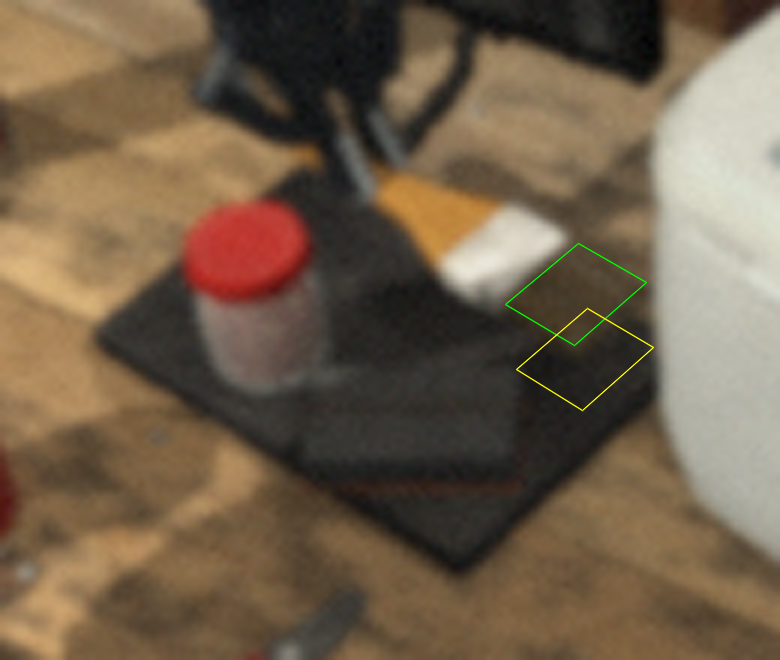

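```bash
python3 - <<'E'
from tr import *
p,Rc=getc(); plan([435.5,253,30],Rc)
E
```

```text
shift [0.0347, 0.0026, -0.0162] rot [0.0, 0.0, 0.0]
```

>>> drive_tool(deltas=[[255, 0.005, 0.0026, -0.0023, 0, 0, 0], [255, 0.012, 0.0026, -0.0056, 0, 0, 0], [255, 0.019, 0.0026, -0.0089, 0, 0, 0], [255, 0.025, 0.0026, -0.0117, 0, 0, 0], [255, 0.03, 0.0026, -0.014, 0, 0, 0], [255, 0.033, 0.0026, -0.0154, 0, 0, 0], [255, 0.0347, 0.0026, -0.0162, 0, 0, 0], [255, 0.0347, 0.0026, -0.0162, 0, 0, 0], [255, 0.0347, 0.0026, -0.0162, 0, 0, 0], [255, 0.0347, 0.0026, -0.0162, 0, 0, 0]])

```text
time: 19.58
tool_pos: [434.1, 252.6, 29.0]
tcp_rot: [-0.4, 64.9, -68.4]
ft_force: [-6.4, -2.6, 11.2]
finger_gap: 13.7
```

```bash
python3 - <<'E'
from tr import *
did([.0347,.0026,-.0162],[0,0,0]); s,Rm=st(); print(getc()[0])
snap("side","d11"); snap("scene","s11"); st(); crop("d11",140,130,270,230,6,"c21"); crop("s11",130,110,260,220,6,"c22")
E
```

```text
t 19.58 q [ 41.06  13.68 104.72 -24.84  72.15  28.95] p [434.1 252.6  29. ] F [-6.4 -2.6 11.2] gap 13.7
[435.51473076 253.01881532  29.97014797]
t 19.68 q [ 41.06  13.68 104.72 -24.84  72.15  28.95] p [434.1 252.6  29. ] F [-6.3 -1.2 10.9] gap 13.6
```

View pics/c21.png

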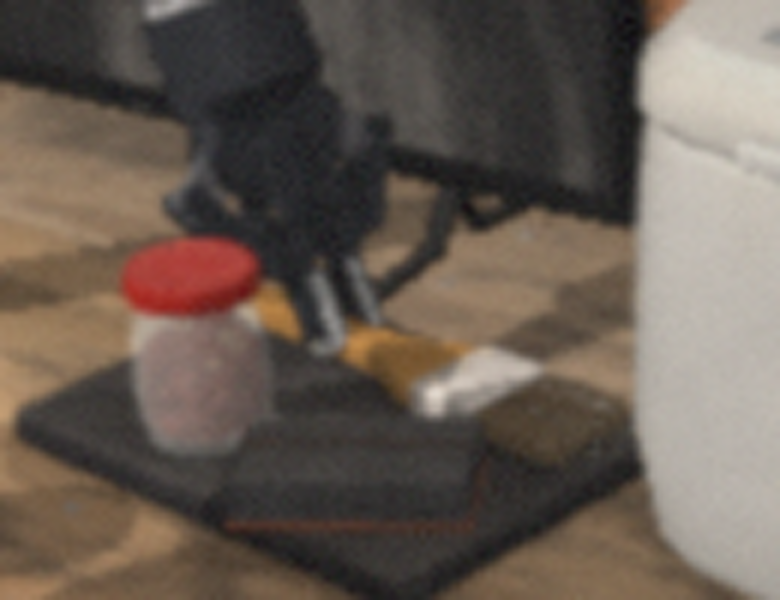

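View pics/c22.png

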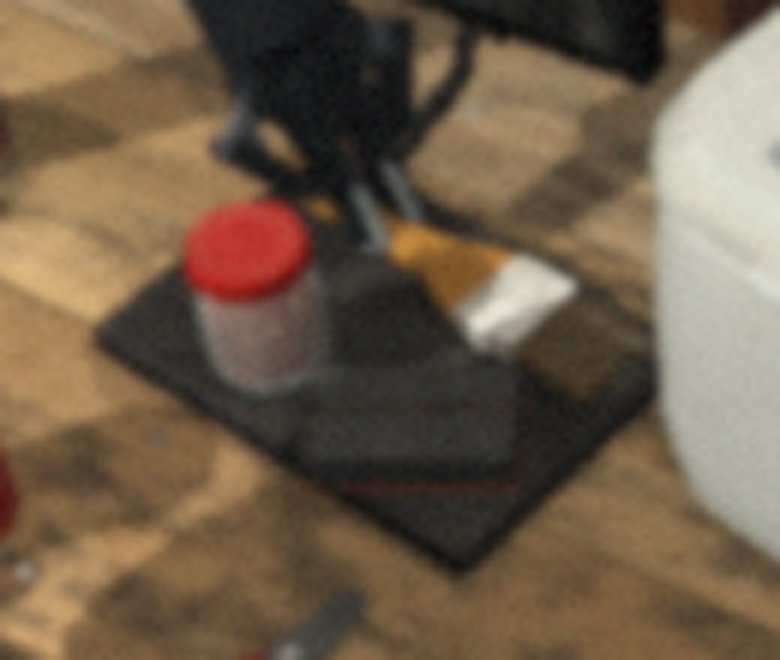

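>>> drive_tool(deltas=[[255, -0.0008, 0, 0.0004, 0, 0, 0], [230, -0.0008, 0, 0.0004, 0, 0, 0], [140, -0.0008, 0, 0.0004, 0, 0, 0], [140, -0.0008, 0, 0.0004, 0, 0, 0], [140, -0.0008, 0, 0.0004, 0, 0, 0], [140, -0.0008, 0, 0.0004, 0, 0, 0], [140, -0.006, 0, 0.0004, 0, 0, 0], [140, -0.016, 0, 0.0004, 0, 0, 0], [140, -0.03, 0, 0.0004, 0, 0, 0], [140, -0.04, 0, 0.0004, 0, 0, 0]])

```text
time: 20.52
tool_pos: [428.5, 269.3, 66.3]
tcp_rot: [-0.1, 65.0, -68.1]
ft_force: [-0.1, -0.2, 0.4]
finger_gap: 38.3
```

```bash
python3 - <<'E'
from tr import *
did([-.04,0,.0004],[0,0,0]); s,Rm=st(); print(getc()[0])
snap("side","d12"); crop("d12",140,130,270,230,6,"c23"); snap("wrist","w12")
E
```

```text
t 20.52 q [ 42.73  11.37 102.84 -23.97  76.42  28.56] p [428.5 269.3  66.3] F [-0.1 -0.2  0.4] gap 38.3
[429.31897658 268.35582304  66.39196594]
```

View pics/c23.png

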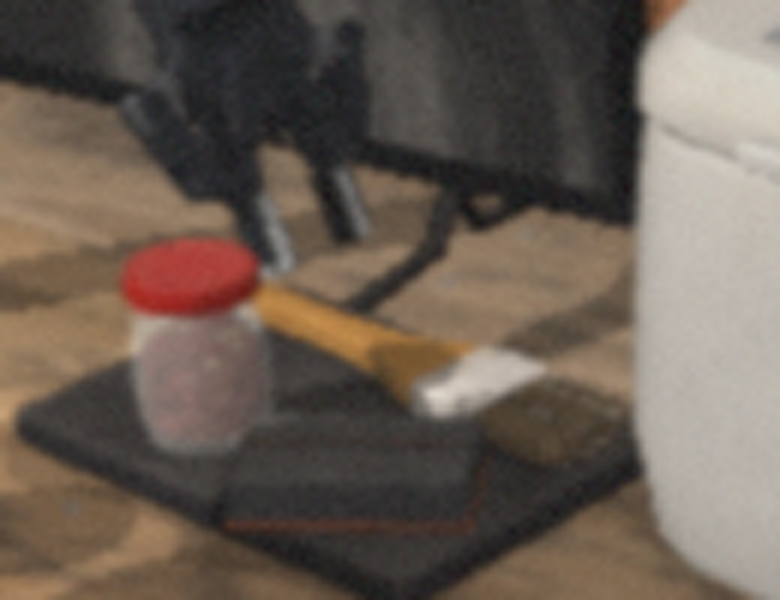

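View pics/w12.png

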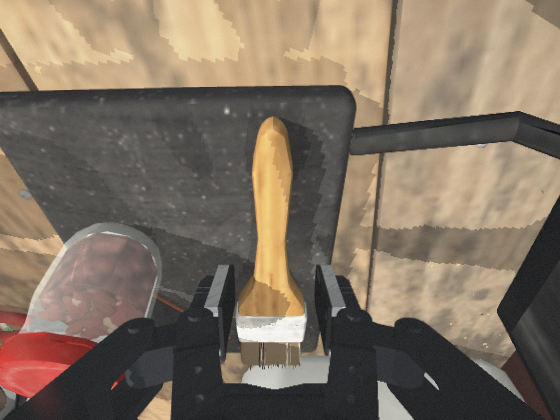

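```bash
python3 - <<'E'
from tr import *
q0=[42.73,11.37,102.84,-23.97,76.42,28.56]
p0,R0=getc()
W1=(np.array([429,268,345.]),R0); W2=(np.array([475,-20,350.]),down(0)); W3=(np.array([609.5,-428.7,220]),down(-20.5)); 
traj([W1,W2,W3],[9,12,14],q0,show=2)
plan(*W1); sh,rv=plan(*W2,c=W1); print(np.round(np.r_[sh,rv]*10/12,4).tolist())
E
```

```text
2 p [429. 268. 128.] tip [488. 122. 131.] end [397. 348. 131.] wr [371. 411. 459.] q [ 43.   7. 101. -24.  82.  26.] dq 3.0 c 1e-21
4 p [429. 268. 190.] tip [488. 122. 192.] end [397. 348. 192.] wr [371. 411. 521.] q [ 43.   3.  98. -23.  88.  23.] dq 3.0 c 4e-24
6 p [429. 268. 252.] tip [488. 122. 254.] end [397. 348. 254.] wr [371. 411. 583.] q [ 43.   1.  94. -23.  94.  21.] dq 3.0 c 3e-23
8 p [429. 268. 314.] tip [488. 122. 316.] end [397. 348. 316.] wr [371. 411. 645.] q [ 43.  -1.  89. -24. 100.  18.] dq 2.9 c 9e-22
9 p [429. 268. 345.] tip [488. 122. 347.] end [397. 348. 347.] wr [371. 411. 676.] q [ 43.  -1.  86. -24. 103.  17.] dq 2.9 c 2e-21
11 p [437. 220. 346.] tip [486.  70. 337.] end [410. 301. 354.] wr [392. 342. 687.] q [ 35.  -6.  90. -21. 102.  14.] dq 3.7 c 8e-22
13 p [444. 172. 347.] tip [484.  21. 326.] end [423. 254. 361.] wr [411. 272. 696.] q [ 27. -10.  92. -17. 100.  10.] dq 4.1 c 3e-23
15 p [452. 124. 348.] tip [482. -28. 316.] end [436. 206. 368.] wr [430. 200. 704.] q [ 19. -13.  94. -13.  99.   6.] dq 4.4 c 2e-22
17 p [460.  76. 348.] tip [480. -75. 305.
[... 832 characters left out ...]
1.] end [ 567. -178.  314.] wr [ 552. -254.  641.] q [-30.   8.  80.   0.  92. -18.] dq 3.3 c 5e-23
31 p [ 571. -312.  257.] tip [ 535. -451.  192.] end [ 591. -237.  296.] wr [ 571. -312.  622.] q [-33.  15.  74.   0.  91. -19.] dq 3.6 c 5e-20
33 p [ 590. -370.  239.] tip [ 547. -508.  174.] end [ 614. -297.  277.] wr [ 590. -370.  604.] q [-36.  22.  67.   0.  91. -19.] dq 3.9 c 7e-29
35 p [ 610. -429.  220.] tip [ 559. -564.  155.] end [ 636. -357.  258.] wr [ 610. -429.  585.] q [-39.  31.  58.   0.  91. -19.] dq 4.7 c 1e-26
shift [-0.2524, -0.0004, 0.1179] rot [0.0, 0.0, 0.0]
shift [0.1156, -0.0652, 0.2597] rot [0.3778, 0.4309, -0.0837]
[0.0963, -0.0544, 0.2165, 0.3149, 0.3591, -0.0698]
```

>>> drive_tool(deltas=[[140, -0.015, 0, 0.007, 0, 0, 0], [140, -0.04, 0, 0.0187, 0, 0, 0], [140, -0.07, 0, 0.0327, 0, 0, 0], [140, -0.1, 0, 0.0467, 0, 0, 0], [140, -0.13, 0, 0.0607, 0, 0, 0], [140, -0.16, 0, 0.0747, 0, 0, 0], [140, -0.19, 0, 0.0888, 0, 0, 0], [140, -0.22, 0, 0.1028, 0, 0, 0], [140, -0.242, 0, 0.113, 0, 0, 0], [140, -0.252, 0, 0.118, 0, 0, 0]])

```text
time: 21.45
tool_pos: [429.8, 268.9, 347.0]
tcp_rot: [0.5, 65.1, -67.5]
ft_force: [0.1, -0.1, 0.5]
finger_gap: 38.7
```

```bash
python3 - <<'E'
from tr import *
did([-.252,0,.118],[0,0,0]); s,Rm=st(); print(getc()[0])
sh,rv=plan(np.array([475,-20,350.]),down(0))
snap("scene","s13"); crop("s13",130,110,260,220,6,"c24")
E
```

```text
t 21.45 q [ 42.61  -0.84  85.44 -23.99 103.28  16.66] p [429.8 268.9 347. ] F [ 0.1 -0.1  0.5] gap 38.7
[429.49242837 267.93814421 344.65047068]
shift [0.1152, -0.0657, 0.2597] rot [0.3778, 0.4309, -0.0837]
```

View pics/c24.png

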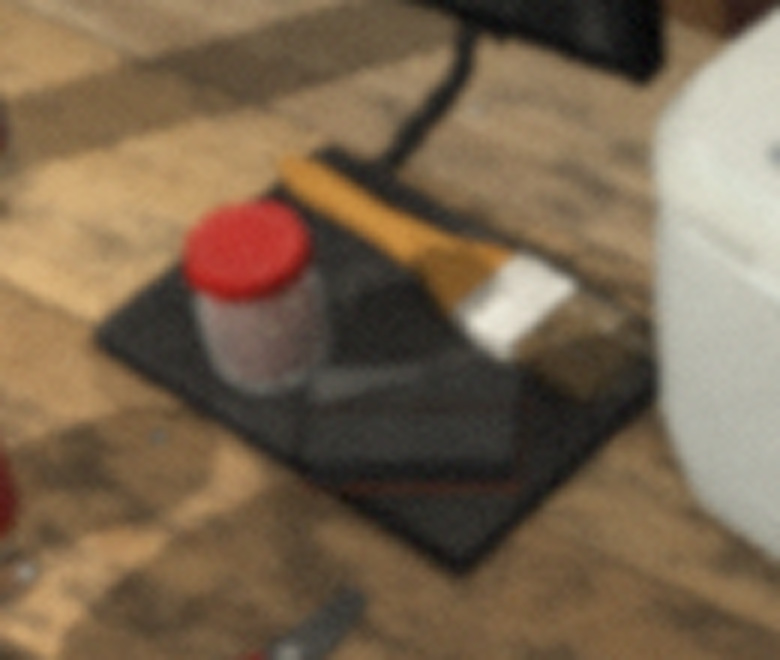

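>>> drive_tool(deltas=[[140, 0.009, -0.005, 0.02, 0.029, 0.033, -0.006], [140, 0.021, -0.012, 0.047, 0.068, 0.078, -0.015], [140, 0.033, -0.019, 0.075, 0.109, 0.124, -0.024], [140, 0.045, -0.026, 0.102, 0.148, 0.169, -0.033], [140, 0.057, -0.033, 0.129, 0.188, 0.214, -0.042], [140, 0.069, -0.039, 0.156, 0.227, 0.259, -0.05], [140, 0.081, -0.046, 0.183, 0.266, 0.304, -0.059], [140, 0.093, -0.053, 0.21, 0.305, 0.348, -0.068], [140, 0.105, -0.06, 0.237, 0.345, 0.393, -0.076], [140, 0.1152, -0.0657, 0.2597, 0.3778, 0.4309, -0.0837]])

```text
time: 22.33
tool_pos: [474.3, -21.6, 346.4]
tcp_rot: [-110.9, 89.8, 159.0]
ft_force: [0.6, -0.1, 0.4]
finger_gap: 38.5
```

```bash
python3 - <<'E'
from tr import *
did([.1152,-.0657,.2597],[.3778,.4309,-.0837]); s,Rm=st(); p,Rc=getc(); print(p, R.from_matrix(Rc.T@Rm).as_rotvec(degrees=True))
sh,rv=plan(np.array([609.5,-428.7,230]),down(-20.5))
E
```

```text
t 22.33 q [-8.8400e+00 -1.2900e+01  9.3120e+01  5.0000e-02  1.0001e+02 -8.6800e+00] p [474.3 -21.6 346.4] F [ 0.6 -0.1  0.4] gap 38.5
[474.98203021 -20.04413947 349.99092073] [ 0.14886101  0.08395512 -0.22219978]
shift [0.12, 0.1345, 0.4087] rot [0.3578, -0.0, -0.0]
```

>>> drive_tool(deltas=[[140, 0, 0.01, 0.03, 0.03, 0, 0], [140, 0, 0.0214, 0.065, 0.06, 0, 0], [140, 0, 0.033, 0.1, 0.09, 0, 0], [140, 0, 0.0444, 0.135, 0.12, 0, 0], [140, 0.005, 0.056, 0.17, 0.15, 0, 0], [140, 0.015, 0.0675, 0.205, 0.18, 0, 0], [140, 0.025, 0.079, 0.24, 0.21, 0, 0], [140, 0.035, 0.0905, 0.275, 0.24, 0, 0], [140, 0.05, 0.102, 0.31, 0.27, 0, 0], [140, 0.065, 0.1136, 0.345, 0.3, 0, 0]])

```text
time: 23.17
tool_pos: [588.3, -366.1, 280.3]
tcp_rot: [-81.8, 89.8, 170.9]
ft_force: [1.0, 0.7, -0.1]
finger_gap: 38.4
```

```bash
python3 - <<'E'
from tr import *
did([.065,.1136,.345],[.3,0,0]); s,Rm=st(); p,Rc=getc(); print(p, R.from_matrix(Rc.T@Rm).as_rotvec(degrees=True))
sh,rv=plan(np.array([609.5,-428.7,150]),down(-20.5))
E
```

```text
t 23.17 q [-36.08  21.57  63.75  -0.1   94.87 -18.82] p [ 588.3 -366.1  280.3] F [ 1.   0.7 -0.1] gap 38.4
[ 588.59564526 -365.04001364  284.99281855] [ 0.08226368 -0.03140657 -0.21434557]
shift [0.135, 0.0388, 0.0546] rot [0.0578, -0.0, -0.0]
```

>>> drive_tool(deltas=[[140, 0.01, 0.01, 0.014, 0.02, 0, 0], [140, 0.03, 0.02, 0.03, 0.04, 0, 0], [140, 0.06, 0.03, 0.042, 0.0578, 0, 0], [140, 0.085, 0.036, 0.05, 0.0578, 0, 0], [140, 0.105, 0.0388, 0.0546, 0.0578, 0, 0], [140, 0.12, 0.0388, 0.0546, 0.0578, 0, 0], [140, 0.13, 0.0388, 0.0546, 0.0578, 0, 0], [140, 0.135, 0.0388, 0.0546, 0.0578, 0, 0], [140, 0.135, 0.0388, 0.0546, 0.0578, 0, 0], [140, 0.135, 0.0388, 0.0546, 0.0578, 0, 0]])

```text
time: 24.0
tool_pos: [609.7, -428.1, 149.8]
tcp_rot: [0.6, 89.9, -109.8]
ft_force: [0.1, -0.5, 0.3]
finger_gap: 38.3
```

```bash
python3 - <<'E'
from tr import *
did([.135,.0388,.0546],[.0578,0,0]); s,Rm=st(); p,Rc=getc(); print(p, R.from_matrix(Rc.T@Rm).as_rotvec(degrees=True))
snap("wrist","w14"); s,Rm=st()
plan(np.array([609.5,-428.7,89.3]),Rc)
E
```

```text
t 24.0 q [-38.96  32.48  63.07  -0.11  84.41 -18.53] p [ 609.7 -428.1  149.8] F [ 0.1 -0.5  0.3] gap 38.3
[ 609.53387372 -428.66614771  149.99316799] [-0.07338496 -0.11479135 -0.00040946]
t 24.05 q [-38.97  32.45  63.02  -0.11  84.41 -18.53] p [ 610.1 -428.4  150.7] F [ 0.6 -0.8  0.3] gap 38.4
shift [0.0607, -0.0, 0.0] rot [0.0, 0.0, 0.0]
```

View pics/w14.png

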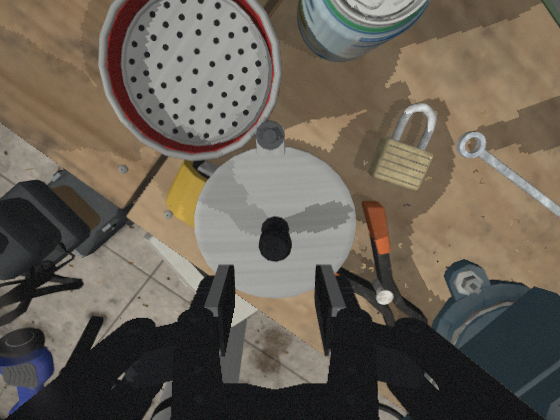

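```bash
python3 - <<'E'
from tr import *
w=load("w14"); print(onz(w,[(276,246)],115),onz(w,[(274,228)],83),onz(w,[(270,133)],90), proj(w,[[609.5,-428.7,115],[628,-369.5,90]]))
E
```

```text
[[ 610.69547282 -425.76600063  115.        ]] [[ 609.20554984 -426.38694533   83.        ]] [[ 628.99471862 -366.5850501    90.        ]] [[275.82790128 250.97878056]
 [270.16535188 138.28481088]]
```

>>> drive_tool(deltas=[[140, 0.01, 0, 0, 0, 0, 0], [140, 0.025, 0, 0, 0, 0, 0], [140, 0.042, 0, 0, 0, 0, 0], [140, 0.053, 0, 0, 0, 0, 0], [140, 0.06, 0, 0, 0, 0, 0], [255, 0.061, 0, 0, 0, 0, 0], [255, 0.061, 0, 0, 0, 0, 0], [255, 0.061, 0, 0, 0, 0, 0], [255, 0.061, 0, 0, 0, 0, 0], [255, 0.061, 0, 0, 0, 0, 0]], squeeze=30)

```text
time: 24.88
tool_pos: [608.6, -427.9, 86.4]
tcp_rot: [-71.4, 89.8, 178.1]
ft_force: [1.1, 0.3, -13.5]
finger_gap: 16.7
```

```bash
python3 - <<'E'
from tr import *
did([.061,0,0],[0,0,0]); s,Rm=st(); p,Rc=getc(); print(p)
pv=np.array([628,-369.5]); y0=-20.46; a0=np.degrees(np.arctan2(*(s['tool_pos'][:2]-pv)[::-1]))%360; print(a0)
for k in range(1,11):
    th=252.5-6.2*k; a=np.radians(th); plan([*(pv+62*np.array([np.cos(a),np.sin(a)])),89],down(y0-6.2*k))
E
```

```text
t 24.88 q [-39.    35.16  66.11  -0.11  78.87 -18.53] p [ 608.6 -427.9   86.4] F [  1.1   0.3 -13.5] gap 16.7
[ 609.53588949 -428.66581945   88.99316802]
251.6729075350773
shift [-0.0, -0.0069, 0.0] rot [0.1075, -0.0, -0.0]
shift [-0.0, -0.0136, -0.0007] rot [0.2157, -0.0, -0.0]
shift [-0.0, -0.0201, -0.0022] rot [0.324, -0.0, -0.0]
shift [-0.0, -0.0265, -0.0043] rot [0.4322, -0.0, -0.0]
shift [-0.0, -0.0325, -0.0071] rot [0.5404, -0.0, -0.0]
shift [-0.0, -0.0383, -0.0106] rot [0.6486, -0.0, -0.0]
shift [-0.0, -0.0436, -0.0147] rot [0.7568, -0.0, -0.0]
shift [-0.0, -0.0485, -0.0193] rot [0.865, -0.0, -0.0]
shift [-0.0, -0.0528, -0.0244] rot [0.9732, -0.0, -0.0]
shift [-0.0, -0.0566, -0.03] rot [1.0814, -0.0, -0.0]
```

>>> drive_tool(deltas=[[255, 0, -0.0069, 0, 0.1075, 0, 0], [255, 0, -0.0136, -0.0007, 0.2157, 0, 0], [255, 0, -0.0201, -0.0022, 0.324, 0, 0], [255, 0, -0.0265, -0.0043, 0.4322, 0, 0], [255, 0, -0.0325, -0.0071, 0.5404, 0, 0], [255, 0, -0.0383, -0.0106, 0.6486, 0, 0], [255, 0, -0.0436, -0.0147, 0.7568, 0, 0], [255, 0, -0.0485, -0.0193, 0.865, 0, 0], [255, 0, -0.0528, -0.0244, 0.9732, 0, 0], [255, 0, -0.0566, -0.03, 1.0814, 0, 0]])

```text
time: 25.72
tool_pos: [566.9, -378.9, 86.5]
tcp_rot: [-39.3, 89.9, 148.1]
ft_force: [7.4, 2.0, -17.6]
finger_gap: 17.1
```

```bash
python3 - <<'E'
from tr import *
did([0,-.0566,-.03],[1.0814,0,0]); s,Rm=st(); p,Rc=getc(); print(p)
pv=np.array([628,-369.5]); y0=-20.46-62; a0=np.degrees(np.arctan2(*(s['tool_pos'][:2]-pv)[::-1]))%360; print(a0)
for k in range(1,12):
    th=190.5-6.2*k; a=np.radians(th); plan([*(pv+62*np.array([np.cos(a),np.sin(a)])),89],down(y0-6.2*k))
E
```

```text
t 25.72 q [-3.806e+01  2.579e+01  7.882e+01 -1.000e-02  7.549e+01  4.463e+01] p [ 566.9 -378.9   86.5] F [  7.4   2.  -17.6] gap 17.1
[ 567.02523178 -380.74500998   88.99202112]
188.76459565723235
shift [-0.0, -0.0067, -0.0] rot [0.1082, -0.0, 0.0]
shift [-0.0, -0.0133, -0.0008] rot [0.2165, -0.0, 0.0]
shift [-0.0, -0.0199, -0.0022] rot [0.3247, -0.0, 0.0]
shift [-0.0, -0.0262, -0.0044] rot [0.4329, -0.0, 0.0]
shift [-0.0, -0.0323, -0.0072] rot [0.5411, -0.0, 0.0]
shift [-0.0, -0.038, -0.0107] rot [0.6493, -0.0, 0.0]
shift [-0.0, -0.0434, -0.0147] rot [0.7575, -0.0, 0.0]
shift [-0.0, -0.0482, -0.0194] rot [0.8657, -0.0, 0.0]
shift [-0.0, -0.0526, -0.0245] rot [0.9739, -0.0, 0.0]
shift [-0.0, -0.0563, -0.03] rot [1.0821, -0.0, 0.0]
shift [-0.0, -0.0594, -0.036] rot [1.1903, -0.0, 0.0]
```

>>> drive_tool(deltas=[[255, 0, -0.0067, 0, 0.1082, 0, 0], [255, 0, -0.0133, -0.0008, 0.2165, 0, 0], [255, 0, -0.0199, -0.0022, 0.3247, 0, 0], [255, 0, -0.0262, -0.0044, 0.4329, 0, 0], [255, 0, -0.0323, -0.0072, 0.5411, 0, 0], [255, 0, -0.038, -0.0107, 0.6493, 0, 0], [255, 0, -0.0434, -0.0147, 0.7575, 0, 0], [255, 0, -0.0482, -0.0194, 0.8657, 0, 0], [255, 0, -0.0526, -0.0245, 0.9739, 0, 0], [255, 0, -0.0563, -0.03, 1.0821, 0, 0]])

```text
time: 26.55
tool_pos: [589.0, -319.9, 86.5]
tcp_rot: [62.9, 89.9, -171.8]
ft_force: [4.9, -0.6, -16.8]
finger_gap: 17.1
```

```bash
python3 - <<'E'
from tr import *
did([0,-.0563,-.03],[1.0821,0,0]); s,Rm=st(); p,Rc=getc(); print(p)
pv=np.array([628,-369.5]); y0=-20.46-124; a0=np.degrees(np.arctan2(*(s['tool_pos'][:2]-pv)[::-1]))%360; print(a0)
for k in (1,2,3,4):
    th=128.5-3*k; a=np.radians(th); plan([*(pv+62*np.array([np.cos(a),np.sin(a)])),89],down(y0-3*k))
E
```

```text
t 26.55 q [-3.2840e+01  2.4100e+01  8.1000e+01 -8.0000e-02  7.4990e+01  1.1187e+02] p [ 589.  -319.9   86.5] F [  4.9  -0.6 -16.8] gap 17.1
[ 589.37634881 -320.99454917   88.99308126]
128.1737304847892
shift [-0.0, -0.0033, 0.0001] rot [0.0524, -0.0, 0.0]
shift [-0.0, -0.0065, -0.0] rot [0.1048, -0.0, 0.0]
shift [-0.0, -0.0098, -0.0003] rot [0.1571, -0.0, 0.0]
shift [-0.0, -0.013, -0.0007] rot [0.2095, -0.0, 0.0]
```

>>> drive_tool(deltas=[[255, -0.001, -0.0033, 0, 0.0524, 0, 0], [255, -0.002, -0.0055, 0, 0.09, 0, 0], [255, -0.002, -0.0075, 0, 0.12, 0, 0], [255, -0.002, -0.0095, -0.0002, 0.13, 0, 0], [255, -0.002, -0.0115, -0.0004, 0.13, 0, 0], [255, -0.002, -0.013, -0.0007, 0.13, 0, 0], [255, -0.002, -0.013, -0.0007, 0.13, 0, 0], [255, -0.002, -0.013, -0.0007, 0.13, 0, 0], [255, -0.002, -0.013, -0.0007, 0.13, 0, 0], [255, -0.002, -0.013, -0.0007, 0.13, 0, 0]])

```text
time: 27.38
tool_pos: [596.3, -314.3, 86.7]
tcp_rot: [62.1, 89.5, -179.8]
ft_force: [-8.0, -5.5, -17.4]
finger_gap: 16.7
```

```bash
python3 - <<'E'
from tr import *
did([-.002,-.013,-.0007],[.13,0,0]); s,Rm=st(); p,Rc=getc(); print(p)
pv=np.array([628,-369.5]); a0=np.degrees(np.arctan2(*(s['tool_pos'][:2]-pv)[::-1]))%360; print(a0)
snap("side","d15"); snap("scene","s15"); crop("s15",300,200,420,300,6,"c25"); crop("d15",310,210,440,310,6,"c26")
E
```

```text
t 27.38 q [-32.    24.98  79.86  -0.28  75.6  120.  ] p [ 596.3 -314.3   86.7] F [ -8.   -5.5 -17.4] gap 16.7
[ 600.36115073 -314.00723752   90.99348186]
119.84431429575196
```

View pics/c26.png

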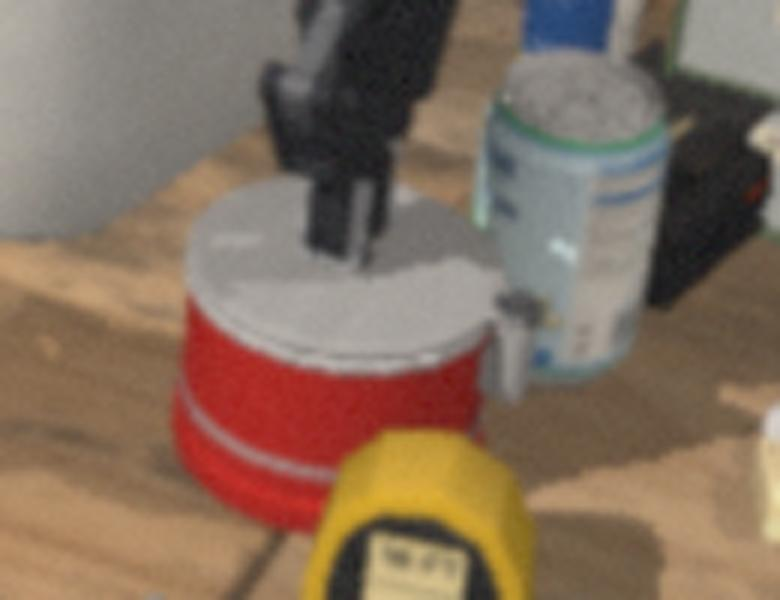

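>>> drive_tool(deltas=[[150, 0, 0, 0, 0, 0, 0], [150, 0, 0, 0, 0, 0, 0], [150, 0, 0.003, 0, 0, 0, 0], [150, 0, 0.005, 0, 0, 0, 0], [150, -0.005, 0.005, 0, 0, 0, 0], [150, -0.02, 0.005, 0, 0, 0, 0], [150, -0.045, 0.005, 0, 0, 0, 0], [150, -0.075, 0.005, 0, 0, 0, 0], [150, -0.1, 0.005, 0, 0, 0, 0], [150, -0.12, 0.005, 0, 0, 0, 0]])

```text
time: 28.32
tool_pos: [596.8, -316.4, 214.6]
tcp_rot: [-175.3, 89.8, -57.1]
ft_force: [0.0, 0.1, 1.0]
finger_gap: 35.3
```

```bash
python3 - <<'E'
from tr import *
did([-.12,.005,0],[0,0,0]); s,Rm=st(); p,Rc=getc(); print(p)
snap("side","d16"); snap("scene","s16"); snap("wrist","w16"); s,Rm=st(); crop("s16",300,200,420,300,6,"c25"); crop("d16",310,210,440,310,6,"c26")
E
```

```text
t 28.32 q [-3.2230e+01  1.9330e+01  7.3300e+01 -1.0000e-01  8.7150e+01  1.1962e+02] p [ 596.8 -316.4  214.6] F [0.  0.1 1. ] gap 35.3
[ 595.9462881  -316.36245032  210.99332336]
t 28.47 q [-3.2230e+01  1.9330e+01  7.3320e+01 -1.0000e-01  8.6990e+01  1.1962e+02] p [ 597.5 -316.9  214.5] F [ 0.3 -1.6 -0. ] gap 34.8
```

View pics/w16.png

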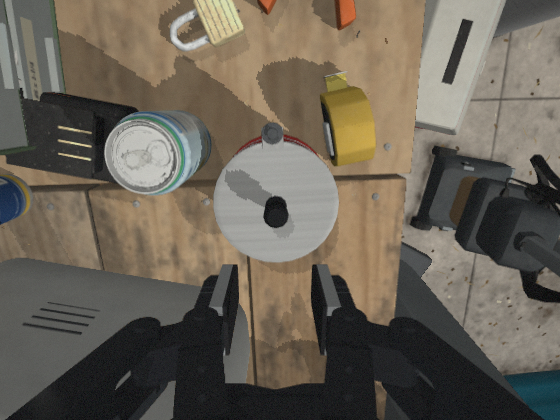

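View pics/s16.png

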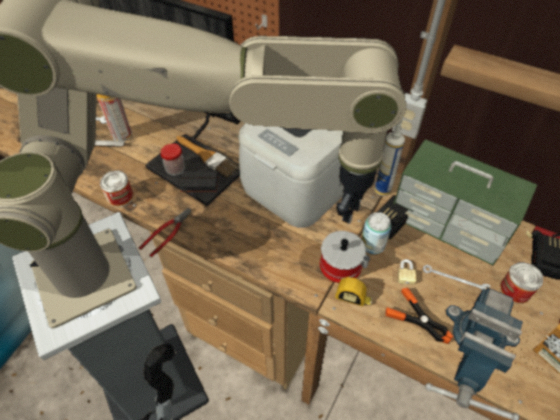

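```bash
python3 - <<'E'
from tr import *
crop("w16",190,110,360,280,4.4,"c27")
a=cv2.imread("pics/scene0.png").astype(int);b=cv2.imread("pics/s16.png").astype(int)
d=np.abs(a-b).max(2); d=cv2.GaussianBlur(d.astype(np.float32),(5,5),0); cv2.imwrite("pics/diff.png",np.clip(d*4,0,255).astype(np.uint8))
E
```

```text
(no output)
```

View pics/c27.png

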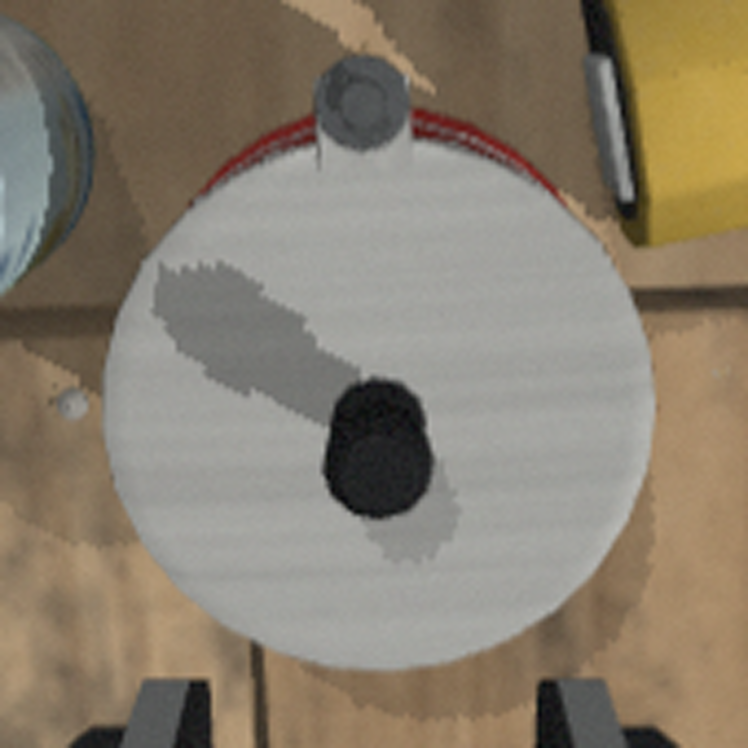

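View pics/diff.png

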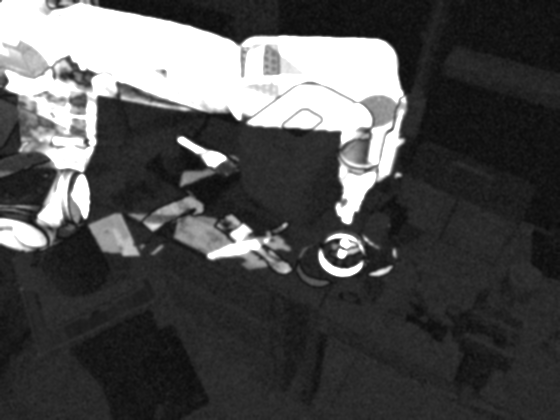

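```bash
python3 - <<'E'
from bench import hand_in
print(hand_in())
E
```

```text
the job is handed in; nothing more can be done
None
```

I finished the job and handed it in at about 28.5 s, well under the 72 s limit. No verdict was reported.

- **Cover opened:** I swung it by the knob to about 2.28 rad, measured from the tool position. The pictures showed the mouth clear.
- **Dip:** The brush went upright, bristles down, into the middle of the pot. The upward force was about 15 N, against the 3 N that holds the plate down. I took that to mean the plate was on its stop. The tip height came out at 52 to 53 mm, where full depth is about 51 mm, which is within measuring error.
- **Brush laid down:** It lies flat on the tray's far half, with bristles and handle over the tray and about 15 mm between it and the sanding block. In the before and after pictures the block and jar had not moved.
- **Cover shut:** I pushed it against its stop. The last wrist picture shows the disc centred over the pot. The gripper was lifted clear, with the force back near zero.
- **Everything else:** The before and after scene pictures show no other object moved. The remaining differences are shadows and the arm.

**Things that disagreed:**
- **Finger gap:** It read 13.5 mm on the 22 mm handle, but the grip held without slipping.
- **Commanded pose:** One fast move on the way to the tray was speed-limited, which left the commanded pose about 10 mm and 3° off. I took new measurements and corrected it before lowering the brush.

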